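# Pack the mounting plates and lock the transit case

## Robot

A 6-joint arm with a two-finger parallel gripper is mounted at the origin on the work surface. World frame = base frame: x ahead of the robot, y to its left, z up, the work surface at z = 0. Lengths are in mm, angles in rad, forces in N, time in s.
With the tool pointing down it reaches from about 350 to 775 mm from the base axis. Payload 7.3 kg.
Tool frame: the origin (TCP) lies on the centre line of the jaws, within the pads' length; the fingertips stand 22 mm ahead of it and the grasp point (between the pads) lies 3 mm ahead of it; z points along the fingers, y is the direction in which the jaws open and shut (so a half turn about z gives the same grasp; the last joint's range is limited). The gripper opens to 92 mm and grips with 3 to 60 N. Pads are 19 mm wide; open, the fingers measure 130 mm over their backs; the gripper's body (75 mm by 190 mm) begins 47 mm behind the grasp point.
Start: joints at [-1.391, 0.342, 1.524, -0, 1.275, -0.146], TCP at [168.057, -497.393, 248.741] pointing down, gripper open.
Joint ranges: [-2.53, 2.53], [-0.77, 2.02], [0.04, 2.7], [-1, 4.14], [0.28, 2.66], [-3.11, 3.11]. Speed limits (rad/s): [2.57, 2.57, 3.14, 3.14, 3.14, 3.14].

## Interface

Orientations are given as [roll, pitch, yaw] about the fixed x, y, z axes, in that order (R = Rz(yaw) Ry(pitch) Rx(roll)).
In Python, from plant import get_obs, capture, close_job gives the robot as it stands.
- The arm moves only by the tool carry_out, never from a script. Its arguments are lists of equal length, an entry for each row: "xyz": the shift along the tool's x, y, z scaled (see below), a list of three; "dr": the turn, a rotation vector about the tool's x, y, z scaled (see below), a list of three. A call has 1 to 8 rows; each row shifts and turns the commanded pose from where the row before left it, along the tool's axes as they then stand; what a row does not reach is not made up. The controller multiplies each number of a shift by 0.06 m and each number of a turn by 8 degrees. A row lasts 1/8 s, in which the tool goes at most 62.5 mm and 10.7 degrees, less where a joint would pass 70% of its speed; a pose out of reach is approached as far as the arm can. A call with a number of a shift or a turn outside -1 to 1 is refused whole. A call with a gripper value outside its range is refused whole. "gripper" is the gripper's target within -1 to 1 (fully open at 1, half-way at 0, shut at -1), set as the call begins (left out, the last holds). The fingers move at their own pace and stop on an object; the grip force is fixed at half the most. Time passes only in rows, so rows that do not move let the fingers close. It gives the time, the measured TCP pose, the force and the opening at its end, in the units of the state.
- get_obs(): the state, without advancing time (a new reading comes with each control period).
- capture(name): name is "scene" or "top"; returns a dict with "image" (384x512x3 uint8, blue, green, red), "fx", "fy", "cx", "cy" (pixels), "D" ([k1, k2, p1, p2, k3] as OpenCV has them; the pictures are not rectified), "pose" (4x4, takes a point from camera to world coordinates). Camera axes: x right, y up, looking along -z (the intrinsics and any distortion apply to the point x, -y, -z); pixel columns grow to the right and rows downward; lengths in mm; the calibration is good to about 2 mm. A picture is of the moment at which its call begins. There is no depth.
- close_job(): hands the job in, once; it reports no verdict.
The state is a dict: "time": time; "joint_positions": joint angles; "dq": joint speeds; "tau": joint torques, N m; "tool_pos": TCP position; "tcp_rot": TCP orientation; "contact_force": force on the tool from outside, world axes, zero at the start; "moment": the same for the moment, N m; "grip_width": finger opening in mm.
Only numpy, scipy, OpenCV 4.12 (cv2) and the standard library are available. Lean on these libraries where they do the work, as an engineer would, in place of code of your own. Each camera call takes 0.05 s, during which the arm holds its last target.

## Task

Stack all the aluminium mounting plates flat in one square, flush pile on the yellow mark inside the blue case, then push the heavy cover down until it is fully closed, gently, without letting it slam. Then set the hand nut upright on the stud at the front of the case, turn it back (counter-clockwise from above) until the thread drops into place, and screw it forward (clockwise) until it is fully home on the cover. Leave everything else on the bench where it is.

Things in the scene. Friction and masses are not known exactly. Their poses are not given: they have to be found in the camera images.
- plate_a: one of two to four identical bare aluminium plates, 90 mm (its x) by 56 mm (its y) by 12 mm thick, 0.18 kg, lying flat on the bench at the start; origin at the centre of its underside, z up. Absent ones read None from the start
- plate_b: one of two to four identical bare aluminium plates, 90 mm (its x) by 56 mm (its y) by 12 mm thick, 0.18 kg, lying flat on the bench at the start; origin at the centre of its underside, z up. Absent ones read None from the start
- plate_c: one of two to four identical bare aluminium plates, 90 mm (its x) by 56 mm (its y) by 12 mm thick, 0.18 kg, lying flat on the bench at the start; origin at the centre of its underside, z up. Absent ones read None from the start
- plate_d: one of two to four identical bare aluminium plates, 90 mm (its x) by 56 mm (its y) by 12 mm thick, 0.18 kg, lying flat on the bench at the start; origin at the centre of its underside, z up. Absent ones read None from the start
- nut: hand nut, 0.22 kg, upright on the bench at first: black cap, open below, 63 mm across (76 at its steel foot flange, 6 mm high), 58 mm tall; on top a red grip bar 56 mm long (its x), 16 mm wide (its y), from 58 to 88 mm above the lower rim; origin at the centre of the lower rim, z up. Three pins inside, 120 degrees apart, 20 mm up, run in the stud's threads; it turns freely and sinks by its weight
- seat (a point): point on the axis of the fixed stud where the nut's origin rests when fully home on the closed cover; z up, x as the case's. A nut put on usually rests on top of the threads, 17 to 24 mm above this point; turned back it drops 10 mm to a thread start, 7 mm above it; then 70 to 85 degrees forward bring it home, and 15 more to an end stop. With the cover open it cannot get home
- tip (a point): top of the stud's coned tip, 50 mm above seat; 49 mm across below (the nut's bore is 53). Three equal right-hand thread starts, turned differently each run. On top of the threads the nut can be turned back (counter-clockwise from above) at most about 120 degrees before it drops, if the grip lets it slide down; a stop follows 5 to 20 degrees on. Turned forward up there it only meets a stop
- pad (a point): centre of the yellow mark on the floor of the case, 8 mm above the bench, where the lowest plate's origin belongs; x along the plates' length, y along their width, z up. The mark is 94 by 60 mm, 12 mm in front of the case's centre
- case: blue open steel case fixed to the bench, 180 (x) by 230 (y) mm outside, walls 6 mm thick, 70 mm high; origin at the centre of its underside, x from the stud to the hinge (away from the robot), turned up to 0.2 rad. The hinge runs along y at x = +90, z = 70 mm. The stud stands at x = -124 mm on a block 60 by 92 mm, 62 mm high
- cover (a joint): cover angle, rad: 0 closed and level, 1.4 to 1.55 (near upright) at first, stop at 1.7. Cover 183 mm long, 234 wide, 10 thick, 0.9 kg, with two prongs (18 mm wide, centres at y = +-37 mm, ending 223 mm from the hinge) that pass the stud. Stiff hinge: it stays put above 0.5 rad, sinks shut slowly below; pushing its outer face near the edge takes 5 N
- push (a point): middle of the yellow strip on the cover's outer face (top face when closed), 165 mm from the hinge; z is the outward normal of that face
- green_bin: bystander: green bin 150 by 100 by 75 mm, origin under its centre
- yellow_bin: bystander: yellow bin 150 by 100 by 75 mm, origin under its centre
- jar: bystander: clear jar with blue lid, 80 mm in diameter, 110 mm tall, origin under its centre
- carton: bystander: cardboard carton 110 by 90 by 60 mm, origin under its centre
- screwdriver: bystander: screwdriver lying on the bench near the robot
- wrench: bystander: spanner lying on the bench
- collar: bystander: steel collar, 60 mm in diameter, 22 mm tall, origin under its centre
Not all that is in view belongs to the job. Leave any purple or red look-alike of the plate_c alone. Leave any green look-alike of the plate_d alone.

How it is judged (in metres and radians):
On the way, in this order (a step that is already met when the one before it is completed fails the run):
1. every plate lies in the pile on the mark, squared up and let go (horizontal distance between each of plate_a, plate_b, plate_c, plate_d and pad below 0.008 m and angle between the x axis of each of plate_a, plate_b, plate_c, plate_d and the x axis of pad, either way round below 0.12 rad and angle between each of plate_a, plate_b, plate_c, plate_d's own z axis and vertical below 0.06 rad and z of plate_a in the frame of pad between -0.004 and 0.045 m and linear speed of each of plate_a, plate_b, plate_c, plate_d below 0.02 m/s and z of plate_b in the frame of pad between -0.004 and 0.045 m and z of plate_c in the frame of pad between -0.004 and 0.045 m and z of plate_d in the frame of pad between -0.004 and 0.045 m and contact force between the fingers and plate_a below 0.3 N and contact force between the fingers and plate_b below 0.3 N and contact force between the fingers and plate_c below 0.3 N and contact force between the fingers and plate_d below 0.3 N), for 0.2 s.
2. the cover is fully closed (value of joint cover below 0.03 rad), for 0.2 s.
3. the nut has dropped into the thread on the stud (horizontal distance between nut and seat below 0.006 m and angle between nut's own z axis and vertical below 0.08 rad and z of nut in the frame of seat between -0.006 and 0.01 m), for 0.1 s.
At the end, for the whole second after the job is handed in: All present plates are in one flat pile on the mark, each within 8 mm of its centre and 0.12 rad of its direction, at rest; the cover is closed (below 0.03 rad); the nut is upright on the stud, screwed down to within 3 mm of fully home, at rest (horizontal distance between each of plate_a, plate_b, plate_c, plate_d and pad below 0.008 m and angle between the x axis of each of plate_a, plate_b, plate_c, plate_d and the x axis of pad, either way round below 0.12 rad and angle between each of plate_a, plate_b, plate_c, plate_d's own z axis and vertical below 0.06 rad and z of plate_a in the frame of pad between -0.004 and 0.045 m and linear speed of each of plate_a, plate_b, plate_c, plate_d, nut below 0.02 m/s and z of plate_b in the frame of pad between -0.004 and 0.045 m and z of plate_c in the frame of pad between -0.004 and 0.045 m and z of plate_d in the frame of pad between -0.004 and 0.045 m and horizontal distance between nut and seat below 0.006 m and angle between nut's own z axis and vertical below 0.08 rad and z of nut in the frame of seat between -0.006 and 0.003 m and value of joint cover below 0.03 rad); the robot touches nothing.
It fails at once if the cover slams (faster than 0.9 rad/s while nearly closed, below 0.3 rad) (value of joint cover below 0.3 rad and velocity of joint cover below -0.9 rad/s).
It fails at once if a bystander is moved by more than 30 mm (distance of any of green_bin, yellow_bin, jar, carton, screwdriver, wrench, collar from where it was at the start of the episode above 0.03 m).
Of plate_a, plate_b, plate_c, plate_d only 2 to 4 are there at a start; the rules pass over those that are not, and their reading is None.
At some moment in a run one of nut may be knocked a few centimetres aside while the robot is not near it.
Once in a run the grip may slacken for a moment while it holds something.
It also fails if it takes over 210 s, if anything falls off the work surface, if the arm or the gripper's body presses on something with over 40 N, if the wrist force passes 120 N, or if a joint passes its speed limit or range.

## Working session

There is one attempt and no reset: what is moved stays moved. The work goes in short steps, Python scripts to look and compute and a tool call to move; the robot and the scene stay as the last step left them, time stands still between calls to the robot, and variables do not carry over. Pictures are saved under pics/ and viewed, and the job is handed in when it is done.

Besides the shell and the picture viewer there is one more tool, called after ">>>" as name(argument=value, ...) on one line, values as JSON. carry_out: Moves the arm, as the interface text tells. Shifts and turns lie within -1 to 1; 1 stands for 0.06 m of shift or 8 degrees of turn. Its arguments: {"type":"object","properties":{"xyz":{"type":"array"},"dr":{"type":"array"},"gripper":{"type":"number"}},"required":["xyz","dr"]}

```bash
ls; mkdir -p pics; cat > h.py <<'E'
import numpy as np, cv2
from plant import get_obs, capture, close_job
from scipy.spatial.transform import Rotation as R
def cap(n,f=None):
    c=capture(n); c['image']=np.array(c['image']); c['pose']=np.array(c['pose'])
    if f: cv2.imwrite('pics/'+f+'.png',c['image'])
    return c
def K(c): return np.array([[c['fx'],0,c['cx']],[0,c['fy'],c['cy']],[0,0,1.]])
def ray(c,px):
    p=cv2.undistortPoints(np.array(px,float).reshape(-1,1,2),K(c),np.array(c['D'],float)).reshape(-1,2)
    d=np.c_[p[:,0],-p[:,1],-np.ones(len(p))]@c['pose'][:3,:3].T
    return c['pose'][:3,3],d
def onz(c,px,z):
    o,d=ray(c,px); return o+d*((z-o[2])/d[:,2])[:,None]
def proj(c,P):
    P=np.array(P,float).reshape(-1,3); q=(P-c['pose'][:3,3])@c['pose'][:3,:3]
    q=q*[1,-1,-1]
    return cv2.projectPoints(q,np.zeros(3),np.zeros(3),K(c),np.array(c['D'],float))[0].reshape(-1,2)
E
python3 - <<'E'
from h import *
o=get_obs(); print(o)
for n in ('scene','top'):
    c=cap(n,n+'0'); print(n,c['fx'],c['cx'],c['cy'],c['D'],c['pose'].round(3).tolist())
E
```

```text
pics
{'time': 0.0, 'joint_positions': array([-1.39102492e+00,  3.42746038e-01,  1.52501414e+00, -7.62502149e-06,
        1.27538425e+00, -1.46017893e-01]), 'dq': array([-0.00042185, -0.00036189,  0.00020531,  0.00073222, -0.00125169,
       -0.00085618]), 'tau': array([-2.66489078e-03, -4.31247640e+01, -2.44207907e+01,  7.16361590e-02,
        5.58827980e-02, -1.12232040e-04]), 'tool_pos': array([ 167.97333341, -497.01462543,  248.03383407]), 'tcp_rot': array([-3.14005633e+00, -2.18569335e-04,  3.25791355e-01]), 'contact_force': array([ 1.09100058,  0.23124635, -0.28089163]), 'moment': array([0.01729815, 0.01653892, 0.00421525]), 'grip_width': 91.66425557533802}
scene 482.53279449764966 264.3930395056828 190.6272860732006 [-0.11977794  0.          0.          0.          0.        ] [[0.212, -0.775, 0.595, 1393.619], [0.977, 0.157, -0.145, -238.933], [0.019, 0.612, 0.791, 1213.903], [0.0, 0.0, 0.0, 1.0]]
top 402.13397378734004 249.82235491557967 193.33578498524906 [0.03647303 0.         0.         0.         0.        ] [[0.027, 0.999, -0.047, 486.095], [-1.0, 0.027, 0.007, -39.633], [0.008, 0.046, 0.999, 1398.789], [0.0, 0.0, 0.0, 1.0]]
```

View pics/scene0.png

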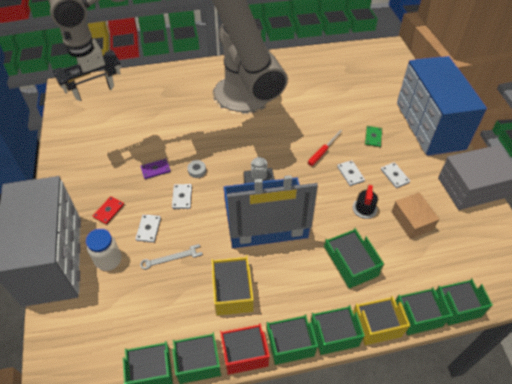

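View pics/top0.png

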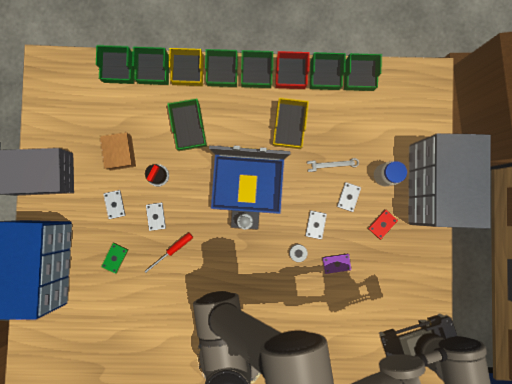

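Aluminium plates (top px): (114,205), (155,216), (316,224), (349,197). Look-alikes to leave: green (115,258), red (382,224), purple (336,263). The nut is at (156,174); the collar (298,254) and jar (395,172) are other round things. I'll check this in a close crop and measure.

```bash
cat > m.py <<'E'
from h import *
def plates(c,z=12,verbose=1,roi=None):
    im=c['image']; s=4
    big=cv2.resize(im,None,fx=s,fy=s,interpolation=cv2.INTER_CUBIC)
    hsv=cv2.cvtColor(big,cv2.COLOR_BGR2HSV)
    m=cv2.inRange(hsv,(0,0,150),(180,45,255))
    m=cv2.morphologyEx(m,cv2.MORPH_CLOSE,np.ones((13,13)))
    out=[]
    for k in cv2.findContours(m,cv2.RETR_EXTERNAL,cv2.CHAIN_APPROX_NONE)[0]:
        px=(k.reshape(-1,2)+.5)/s-.5
        W=onz(c,px,z)[:,:2].astype(np.float32)
        (cx,cy),(w,h),a=cv2.minAreaRect(W)
        if 65<max(w,h)<115 and 38<min(w,h)<75:
            if w<h: a+=90
            a=(a+90)%180-90
            mm=cv2.moments(W.reshape(-1,1,2))
            pc=px.mean(0)
            out.append((cx,cy,np.radians(a),max(w,h),min(w,h),mm['m10']/mm['m00'],mm['m01']/mm['m00'],pc[0],pc[1]))
    return out
E
python3 - <<'E'
from m import *
np.set_printoptions(suppress=True,precision=2)
for n in ('top','scene'):
    c=cap(n)
    for p in plates(c): print(n,np.array(p))
    if n=='top':
        a=cv2.resize(c['image'][150:280,90:400],None,fx=2.5,fy=2.5,interpolation=cv2.INTER_CUBIC); cv2.imwrite('pics/crop1.png',a)
E
```

```text
top [ 449.62 -278.7    -0.17   90.3    57.85  449.56 -279.01  315.78  224.51]
top [463.18 272.75   0.17  90.61  57.08 463.31 273.04 155.28 216.21]
top [500.8  415.56   0.24  90.4   57.68 500.84 415.76 113.81 204.22]
top [ 548.73 -391.07   -0.3    90.14   57.6   548.5  -391.25  348.81  196.77]
top [600.02 259.56  -0.45  74.13  51.59 598.43 251.42 161.65 177.31]
scene [ 556.12 -389.39   -0.31   94.16   57.53  556.16 -389.56  147.69  227.88]
scene [ 457.77 -277.01   -0.17   96.24   57.9   456.87 -276.62  181.7   196.06]
scene [507.79 415.47   0.24  92.7   61.39 507.82 415.65 394.69 174.64]
scene [470.41 273.06   0.17  93.23  60.09 470.04 273.01 350.51 172.57]
```

View pics/crop1.png

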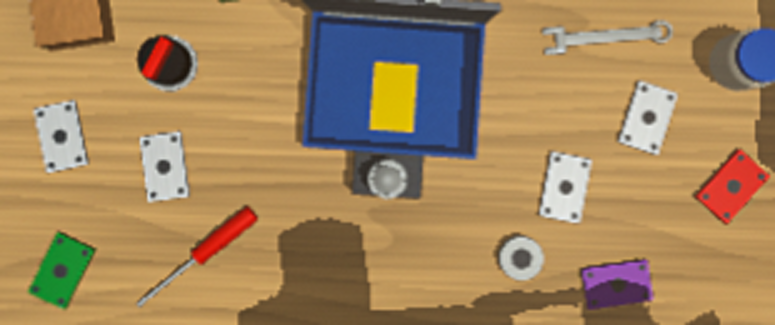

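The crop confirms it: four bare silver plates, with green, red and purple look-alikes separate. The plates measure about 90×57 mm, which matches. Next I measure the mark, stud and nut.

```bash
cat > m2.py <<'E'
from m import *
def blob(c,lo,hi,roi,s=4,close=0):
    x0,y0,x1,y1=roi
    big=cv2.resize(c['image'][y0:y1,x0:x1],None,fx=s,fy=s,interpolation=cv2.INTER_CUBIC)
    m=cv2.inRange(cv2.cvtColor(big,cv2.COLOR_BGR2HSV),lo,hi)
    if close: m=cv2.morphologyEx(m,cv2.MORPH_CLOSE,np.ones((close,close)))
    ks=cv2.findContours(m,cv2.RETR_EXTERNAL,cv2.CHAIN_APPROX_NONE)[0]
    k=max(ks,key=cv2.contourArea).reshape(-1,2)
    return (k+.5)/s-.5+[x0,y0]
def rect(c,px,z):
    W=onz(c,px,z)[:,:2].astype(np.float32)
    (cx,cy),(w,h),a=cv2.minAreaRect(W)
    if w<h: a+=90
    a=(a+90)%180-90
    return np.array([cx,cy,np.radians(a),max(w,h),min(w,h)])
E
python3 - <<'E'
from m2 import *
np.set_printoptions(suppress=True,precision=3)
c=cap('top')
y=rect(c,blob(c,(20,120,120),(35,255,255),(225,165,270,210)),8); print('mark',y)
a=y[2]; u=np.array([np.cos(a),np.sin(a)]); 
b=blob(c,(105,100,40),(125,255,255),(195,140,300,225),close=31); r=rect(c,b,70); print('case outline z70',r)
cc=y[:2]+12*u; st=y[:2]-112*u
print('case from mark',cc,'stud',st, 'px of stud tip at z130',proj(c,[*st,130]),'base',proj(c,[*st,62]))
# corners of case projected
v=np.array([-u[1],u[0]])
P=[[*(cc+sx*90*u+sy*115*v),70] for sx in(-1,1) for sy in(-1,1)]
print(proj(c,P))
n=blob(c,(0,150,100),(8,255,255),(135,155,180,195)); print('grip bar',rect(c,n,88))
im=c['image'].copy()
for p in list(proj(c,P))+list(proj(c,[[*st,130],[*st,62]])): cv2.circle(im,tuple(int(round(q)) for q in p),1,(0,0,255),-1)
cv2.imwrite('pics/c2.png',cv2.resize(im[130:250,130:320],None,fx=4,fy=4,interpolation=cv2.INTER_CUBIC))
E
```

```text
mark [568.21  -38.853  -0.048  94.016  60.22 ]
case outline z70 [579.98  -39.02    1.529 228.14  180.722]
case from mark [580.196 -39.432] stud [456.34  -33.453] px of stud tip at z130 [[244.298 221.41 ]] base [[244.411 220.931]]
[[279.915 213.318]
 [210.413 208.067]
 [283.811 159.22 ]
 [214.736 153.951]]
grip bar [605.348 270.394  -0.456  57.668  21.33 ]
```

View pics/c2.png

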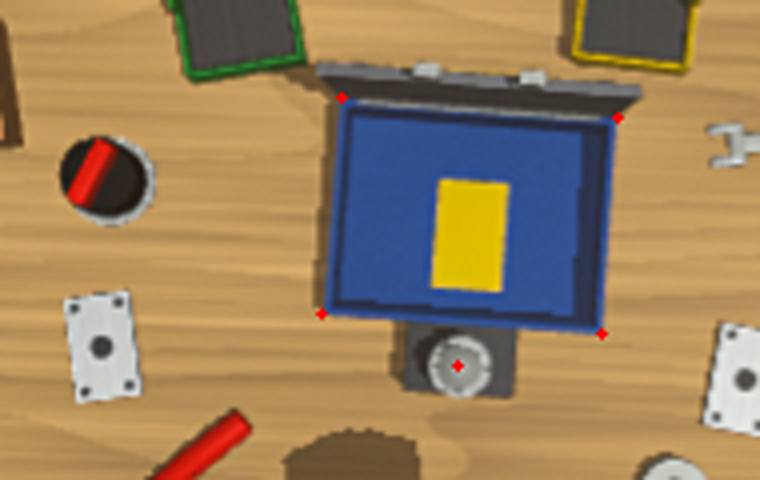

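```bash
cat > go.py <<'E'
import sys
from h import *
# usage: go.py x y z yaw [rotfirst] -> rows from measured pose
def plan(T,yaw,minrows=1):
    o=get_obs(); p=np.array(o['tool_pos']); Rm=R.from_euler('xyz',o['tcp_rot'])
    Rt=R.from_euler('xyz',[np.pi,0,yaw])
    a=(Rm.inv()*Rt).as_rotvec()
    print('at',p.round(1),np.array(o['tcp_rot']).round(3),'w',round(o['grip_width'],1),'F',np.array(o['contact_force']).round(1),'t',round(o['time'],2))
    T=np.array(T,float)
    n=max(minrows,int(np.ceil(max(np.linalg.norm(T-p)/58,np.degrees(np.linalg.norm(a))/7.9))))
    u=np.degrees(a)/8/n
    q=p.copy();Rc=Rm
    ur=u.round(3)
    rows=[]
    for i in range(n):
        s=(Rc.inv().apply((T-q)/(n-i))/60).round(2); q=q+Rc.apply(s*60); rows.append(s.tolist())
        Rc=Rc*R.from_rotvec(np.radians(ur*8))
    print(n,'rows xyz',rows,'dr',ur.tolist(),'end',q.round(1))
v=[float(t) for t in sys.argv[1:]]
plan(v[:3],v[3],int(v[4]) if len(v)>4 else 1)
E
python3 go.py 548.7 -391 120 -0.30
```

```text
at [ 168.  -497.2  248.4] [-3.141 -0.     0.326] w 92.0 F [ 0.2 -0.6 -0.4] t 0.25
8 rows xyz [[0.82, 0.04, 0.27], [0.82, -0.02, 0.27], [0.82, -0.08, 0.27], [0.81, -0.15, 0.27], [0.8, -0.21, 0.27], [0.78, -0.27, 0.26], [0.75, -0.33, 0.27], [0.73, -0.4, 0.26]] dr [-0.001, 0.0, 0.56] end [ 549.  -390.8  120. ]
```

>>> carry_out(xyz=[[0.82,0.04,0.27],[0.82,-0.02,0.27],[0.82,-0.08,0.27],[0.81,-0.15,0.27],[0.8,-0.21,0.27],[0.78,-0.27,0.26],[0.75,-0.33,0.27],[0.73,-0.4,0.26]], dr=[[0,0,0.56],[0,0,0.56],[0,0,0.56],[0,0,0.56],[0,0,0.56],[0,0,0.56],[0,0,0.56],[0,0,0.56]], gripper=1)

```text
time: 1.25
tool_pos: [550.5, -390.4, 119.5]
tcp_rot: [3.142, 0.0, -0.302]
contact_force: [0.0, -0.8, 0.0]
grip_width: 91.6
```

>>> carry_out(xyz=[[0,0,0],[0,0,0]], dr=[[0,0,0],[0,0,0]])

```text
time: 1.5
tool_pos: [548.7, -390.9, 119.9]
tcp_rot: [3.142, 0.001, -0.299]
contact_force: [0.3, -0.6, -0.2]
grip_width: 91.9
```

```bash
python3 go.py 548.7 -391 25 -0.30; python3 - <<'E'
from h import *
o=get_obs()
for n in('top','scene'):
    c=cap(n); T=o['tool_pos']; print(n,proj(c,[T]))
    p=proj(c,[T])[0].astype(int); a=c['image'][p[1]-60:p[1]+60,p[0]-60:p[0]+60]; cv2.imwrite(f'pics/t1{n}.png',cv2.resize(a,None,fx=4,fy=4,interpolation=cv2.INTER_CUBIC))
E
```

```text
at [ 548.7 -390.9  119.9] [ 3.142e+00  1.000e-03 -2.990e-01] w 91.9 F [ 0.3 -0.6 -0.2] t 1.5
2 rows xyz [[0.0, 0.0, 0.79], [0.0, 0.0, 0.79]] dr [0.0, 0.003, 0.004] end [ 548.7 -390.9   25.1]
top [[357.42511252 195.34083242]]
scene [[140.42323853 204.24578821]]
```

View pics/t1scene.png

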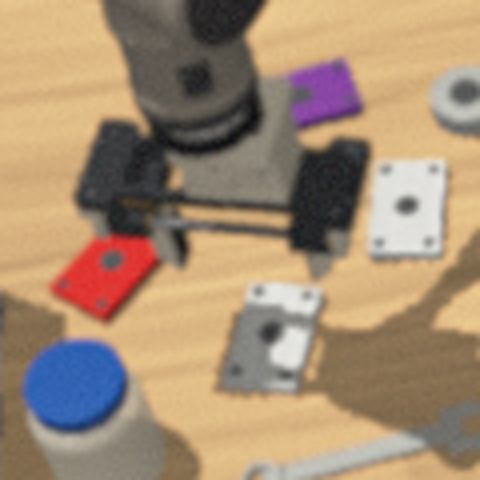

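>>> carry_out(xyz=[[0,0,0.6],[0,0,0.6],[0,0,0.38],[0,0,0]], dr=[[0,0,0],[0,0,0],[0,0,0],[0,0,0]])

```text
time: 2.1
tool_pos: [547.8, -391.5, 25.1]
tcp_rot: [-3.141, 0.001, -0.301]
contact_force: [-0.5, 0.8, 0.4]
grip_width: 92.2
```

```bash
python3 - <<'E'
from h import *
for n in('top','scene'):
    c=cap(n); p=proj(c,[[548.7,-391,20]])[0].astype(int)
    a=c['image'][p[1]-50:p[1]+50,p[0]-50:p[0]+50]; cv2.imwrite(f'pics/t2{n}.png',cv2.resize(a,None,fx=4,fy=4,interpolation=cv2.INTER_CUBIC))
E
```

```text
(no output)
```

View pics/t2scene.png

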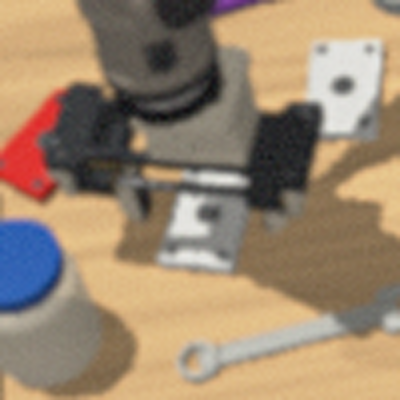

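>>> carry_out(xyz=[[0,0,0],[0,0,0],[0,0,0],[0,0,0],[0,0,0],[0,0,0]], dr=[[0,0,0],[0,0,0],[0,0,0],[0,0,0],[0,0,0],[0,0,0]], gripper=-1)

```text
time: 2.95
tool_pos: [549.1, -391.0, 25.7]
tcp_rot: [3.141, -0.0, -0.3]
contact_force: [-1.0, 0.9, 1.0]
grip_width: 55.5
```

>>> carry_out(xyz=[[0,0,-0.5],[0,0,-0.8],[0,0,-0.8],[0,0,-0.5]], dr=[[0,0,0],[0,0,0],[0,0,0],[0,0,0]])

```text
time: 3.45
tool_pos: [549.5, -391.2, 184.0]
tcp_rot: [3.141, -0.002, -0.3]
contact_force: [-0.2, 0.2, -2.4]
grip_width: 55.7
```

```bash
python3 go.py 568.2 -38.9 180 -0.045
```

```text
at [ 549.5 -391.2  184. ] [ 3.141e+00 -2.000e-03 -3.000e-01] w 55.7 F [-0.2  0.2 -2.4] t 3.45
7 rows xyz [[-0.21, -0.81, 0.01], [-0.17, -0.82, 0.01], [-0.15, -0.83, 0.01], [-0.11, -0.83, 0.01], [-0.08, -0.84, 0.01], [-0.06, -0.84, 0.01], [-0.02, -0.84, 0.0]] dr [0.001, -0.002, -0.261] end [568.3 -38.9 180. ]
```

>>> carry_out(xyz=[[-0.21,-0.81,0.01],[-0.17,-0.82,0.01],[-0.15,-0.83,0.01],[-0.11,-0.83,0.01],[-0.08,-0.84,0.01],[-0.06,-0.84,0.01],[-0.02,-0.84,0.0],[0,0,0]], dr=[[0,0,-0.26],[0,0,-0.26],[0,0,-0.26],[0,0,-0.26],[0,0,-0.26],[0,0,-0.26],[0,0,-0.26],[0,0,0]])

```text
time: 4.45
tool_pos: [567.6, -35.1, 177.6]
tcp_rot: [-3.141, 0.001, -0.041]
contact_force: [0.5, -0.4, -1.4]
grip_width: 55.6
```

```bash
python3 go.py 568.2 -38.9 50 -0.045; python3 - <<'E'
from h import *
for n in('top','scene'):
    c=cap(n); p=proj(c,[[568.7,-39,100]])[0].astype(int)
    a=c['image'][p[1]-70:p[1]+70,p[0]-70:p[0]+70]; cv2.imwrite(f'pics/t3{n}.png',cv2.resize(a,None,fx=4,fy=4,interpolation=cv2.INTER_CUBIC))
E
```

```text
at [567.6 -35.1 177.6] [-3.141e+00  1.000e-03 -4.100e-02] w 55.6 F [ 0.5 -0.4 -1.4] t 4.45
3 rows xyz [[0.0, 0.02, 0.71], [0.01, 0.02, 0.71], [0.0, 0.02, 0.71]] dr [-0.002, 0.003, 0.01] end [568.  -38.6  49.8]
```

View pics/t3scene.png

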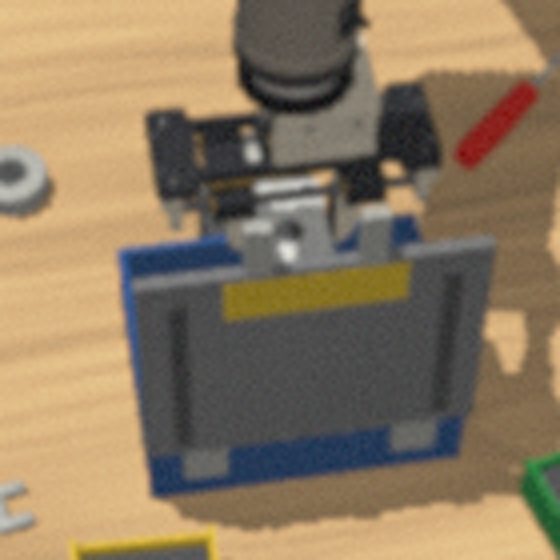

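View pics/t3top.png

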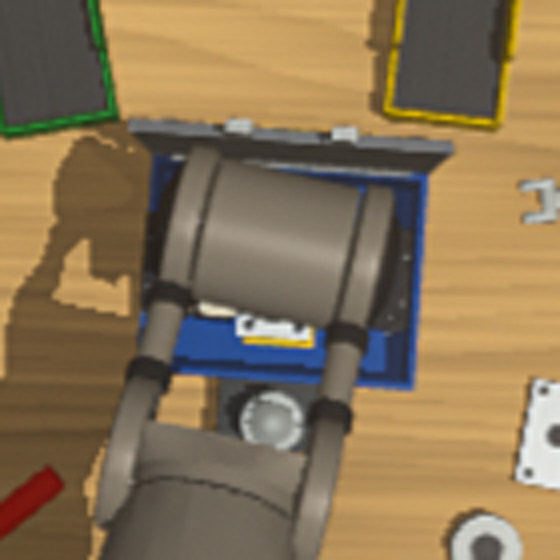

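>>> carry_out(xyz=[[0,0,0],[0,0,0]], dr=[[0,0,0],[0,0,0]])

```text
time: 4.8
tool_pos: [568.0, -39.9, 177.8]
tcp_rot: [3.141, 0.0, -0.048]
contact_force: [0.6, 0.5, -1.8]
grip_width: 55.2
```

```bash
python3 go.py 568.2 -38.9 60 -0.045; python3 - <<'E'
from h import *
c=cap('scene'); 
# cover geometry: strip centre at 165 from hinge, outer face z+10 
a=-0.045;u=np.array([np.cos(a),np.sin(a),0]);v=np.array([-u[1],u[0],0]);cc=np.array([580.1,-39.2,0])
for th in (1.3,1.4,1.45,1.5,1.55,1.6):
    d=-u*np.cos(th)+np.array([0,0,1])*np.sin(th); n=u*np.sin(th)+np.array([0,0,1])*np.cos(th)
    h=cc+90*u+[0,0,70]
    print(th,proj(c,[h+165*d+10*n, h+183*d+10*n+117*v,h+183*d+10*n-117*v]).round(1).tolist())
from m2 import *
b=blob(c,(20,120,60),(35,255,255),(200,180,330,230)); print('strip',b.mean(0),b.min(0),b.max(0))
E
```

```text
at [568.  -39.9 177.8] [ 3.141  0.    -0.048] w 55.2 F [ 0.6  0.5 -1.8] t 4.8
3 rows xyz [[0.0, -0.01, 0.65], [0.0, -0.0, 0.66], [0.0, -0.01, 0.65]] dr [0.0, 0.0, -0.006] end [568.1 -38.7  60.2]
1.3 [[269.5, 183.9], [313.4, 173.0], [224.2, 183.7]]
1.4 [[270.6, 188.1], [315.1, 177.5], [225.0, 188.5]]
1.45 [[271.2, 190.5], [316.0, 180.0], [225.4, 191.1]]
1.5 [[271.7, 192.9], [316.8, 182.7], [225.9, 193.9]]
1.55 [[272.3, 195.5], [317.6, 185.5], [226.3, 196.8]]
1.6 [[272.9, 198.2], [318.5, 188.4], [226.8, 199.8]]
strip [272.61857477 196.32418224] [249.375 189.125] [295.875 203.625]
```

>>> carry_out(xyz=[[0,0,0.65],[0,-0.01,0.65],[0,-0.01,0.65],[0,0,0]], dr=[[0,0,0],[0,0,0],[0,0,0],[0,0,0]])

```text
time: 5.35
tool_pos: [566.0, -37.6, 58.3]
tcp_rot: [-3.141, 0.007, -0.047]
contact_force: [1.0, 1.6, -1.8]
grip_width: 55.7
```

>>> carry_out(xyz=[[0,0,0.2],[0,0,0.2],[0,0,0],[0,0,0]], dr=[[0,0,0],[0,0,0],[0,0,0],[0,0,0]])

```text
time: 5.85
tool_pos: [568.5, -37.5, 37.4]
tcp_rot: [3.141, -0.001, -0.046]
contact_force: [0.8, -0.2, -1.1]
grip_width: 55.4
```

```bash
python3 go.py 568.2 -38.9 33.5 -0.045
```

```text
at [568.5 -37.5  37.4] [ 3.141e+00 -1.000e-03 -4.600e-02] w 55.4 F [ 0.8 -0.2 -1.1] t 5.85
1 rows xyz [[-0.0, 0.02, 0.07]] dr [0.002, -0.006, -0.004] end [568.4 -38.7  33.2]
```

>>> carry_out(xyz=[[0,0.02,0.05],[0,0,0.02],[0,0,0]], dr=[[0,0,0],[0,0,0],[0,0,0]])

```text
time: 6.22
tool_pos: [568.3, -38.8, 33.6]
tcp_rot: [3.141, -0.001, -0.046]
contact_force: [-2.0, 0.1, 4.6]
grip_width: 55.6
```

>>> carry_out(xyz=[[0,0,0],[0,0,0],[0,0,0],[0,0,0],[0,0,0],[0,0,0]], dr=[[0,0,0],[0,0,0],[0,0,0],[0,0,0],[0,0,0],[0,0,0]], gripper=0.6)

```text
time: 6.98
tool_pos: [568.1, -38.7, 32.7]
tcp_rot: [3.142, -0.0, -0.046]
contact_force: [0.5, 0.9, -1.0]
grip_width: 73.5
```

```bash
python3 go.py 568.2 -38.9 150 -0.045; python3 - <<'E'
from h import *
c=cap('scene','p5')
p=proj(c,[[568.7,-39,100]])[0].astype(int)
a=c['image'][p[1]-70:p[1]+70,p[0]-70:p[0]+70]; cv2.imwrite(f'pics/t5.png',cv2.resize(a,None,fx=4,fy=4,interpolation=cv2.INTER_CUBIC))
E
```

```text
at [568.1 -38.7  32.7] [ 3.142 -0.    -0.046] w 73.5 F [ 0.5  0.9 -1. ] t 6.97
3 rows xyz [[0.0, 0.0, -0.65], [0.0, 0.0, -0.65], [0.0, 0.0, -0.66]] dr [0.0, -0.0, -0.002] end [568.1 -38.7 150.3]
```

View pics/t5.png

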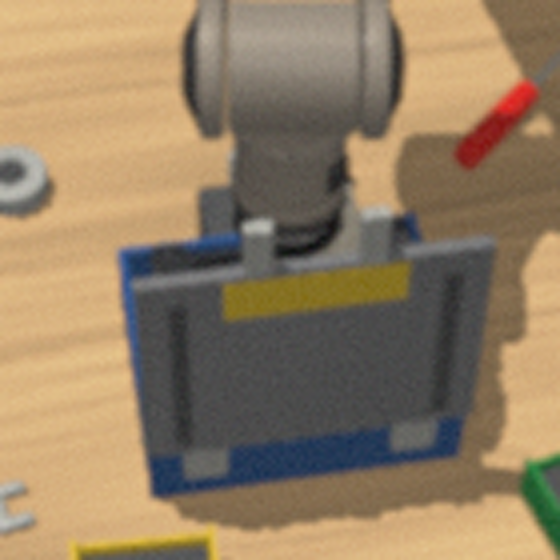

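>>> carry_out(xyz=[[0,0,-0.3],[0,0,-0.7],[0,0,-0.8],[0,0,-0.6]], dr=[[0,0,0],[0,0,0],[0,0,0],[0,0,0]], gripper=1)

```text
time: 7.52
tool_pos: [568.4, -38.7, 178.9]
tcp_rot: [3.141, -0.002, -0.046]
contact_force: [0.3, -0.4, -0.8]
grip_width: 91.8
```

```bash
python3 go.py 449.6 -278.9 130 -0.17
```

```text
at [568.4 -38.7 178.9] [ 3.141e+00 -2.000e-03 -4.600e-02] w 91.8 F [ 0.3 -0.4 -0.8] t 7.53
5 rows xyz [[-0.36, 0.82, 0.16], [-0.34, 0.83, 0.16], [-0.32, 0.83, 0.16], [-0.3, 0.84, 0.17], [-0.27, 0.85, 0.16]] dr [0.0, -0.003, 0.178] end [ 449.6 -278.9  130.3]
```

>>> carry_out(xyz=[[-0.36,0.82,0],[-0.34,0.83,0.16],[-0.32,0.83,0.16],[-0.3,0.84,0.24],[-0.27,0.85,0.24],[0,0,0],[0,0,0]], dr=[[0,0,0.18],[0,0,0.18],[0,0,0.18],[0,0,0.18],[0,0,0.18],[0,0,0],[0,0,0]])

```text
time: 8.4
tool_pos: [449.2, -278.5, 128.8]
tcp_rot: [-3.141, -0.0, -0.172]
contact_force: [0.4, 0.6, 0.2]
grip_width: 91.5
```

```bash
python3 go.py 449.6 -278.9 25 -0.17; python3 - <<'E'
from m2 import *
c=cap('top','p6')
np.set_printoptions(suppress=True,precision=3)
print([np.round(p,2)[:5].tolist() for p in plates(c,20)])
a=c['image'][130:250,180:300]; cv2.imwrite('pics/t6.png',cv2.resize(a,None,fx=4,fy=4,interpolation=cv2.INTER_CUBIC))
E
```

```text
at [ 449.2 -278.5  128.8] [-3.141 -0.    -0.172] w 91.5 F [0.4 0.6 0.2] t 8.4
2 rows xyz [[0.0, 0.0, 0.86], [0.01, 0.01, 0.87]] dr [-0.001, -0.0, -0.006] end [ 449.7 -279.2   25. ]
[[463.1, 270.91, 0.17, 90.33, 56.94], [500.75, 412.97, 0.25, 90.03, 57.54], [568.25, -39.82, -0.05, 92.28, 59.7], [599.54, 258.07, -0.44, 73.78, 51.87]]
```

View pics/t6.png

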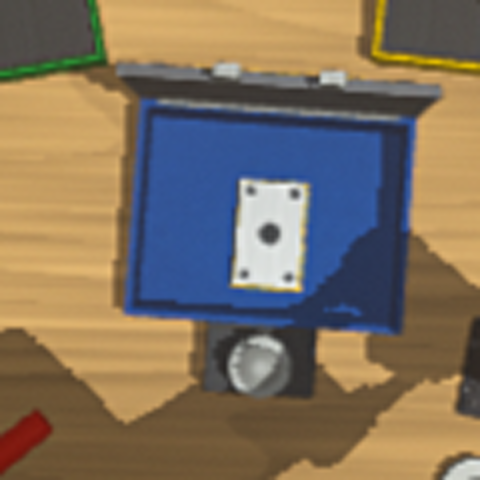

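Plate 1 is centred on the mark, with a thin yellow border all around it. Now plate 2.

>>> carry_out(xyz=[[0,0,0.6],[0.01,0.01,0.7],[0,0,0.42],[0,0,0],[0,0,0]], dr=[[0,0,0],[0,0,0],[0,0,0],[0,0,0],[0,0,0]])

```text
time: 9.07
tool_pos: [450.4, -278.8, 26.2]
tcp_rot: [3.141, -0.001, -0.17]
contact_force: [0.3, 0.1, -0.5]
grip_width: 91.6
```

>>> carry_out(xyz=[[0,0,0],[0,0,0],[0,0,0],[0,0,0],[0,0,0],[0,0,0]], dr=[[0,0,0],[0,0,0],[0,0,0],[0,0,0],[0,0,0],[0,0,0]], gripper=-1)

```text
time: 9.82
tool_pos: [449.5, -279.5, 25.6]
tcp_rot: [3.141, -0.0, -0.171]
contact_force: [-0.3, 0.5, 1.6]
grip_width: 55.4
```

>>> carry_out(xyz=[[0,0,-0.5],[0,0,-0.8],[0,0,-0.8],[0,0,-0.5],[0,0,0]], dr=[[0,0,0],[0,0,0],[0,0,0],[0,0,0],[0,0,0]])

```text
time: 10.45
tool_pos: [450.4, -280.1, 183.3]
tcp_rot: [3.139, -0.004, -0.171]
contact_force: [-0.3, -0.4, -2.6]
grip_width: 55.6
```

```bash
python3 go.py 568.2 -38.9 180 -0.045 6
```

```text
at [ 450.4 -280.1  183.3] [ 3.139 -0.004 -0.171] w 55.6 F [-0.3 -0.4 -2.6] t 10.45
6 rows xyz [[0.21, -0.72, 0.01], [0.22, -0.71, 0.01], [0.24, -0.71, 0.01], [0.25, -0.7, 0.01], [0.27, -0.69, 0.01], [0.28, -0.69, 0.0]] dr [0.003, -0.005, -0.151] end [568.  -39.  180.1]
```

>>> carry_out(xyz=[[0.21,-0.72,0.01],[0.22,-0.71,0.01],[0.24,-0.71,0.01],[0.25,-0.7,0.01],[0.27,-0.69,0.01],[0.28,-0.69,0.0],[0,0,0],[0,0,0]], dr=[[0,0,-0.15],[0,0,-0.15],[0,0,-0.15],[0,0,-0.15],[0,0,-0.15],[0,0,-0.15],[0,0,0],[0,0,0]])

```text
time: 11.45
tool_pos: [566.4, -38.4, 176.7]
tcp_rot: [-3.142, 0.003, -0.045]
contact_force: [-0.1, 0.1, -1.6]
grip_width: 55.5
```

>>> carry_out(xyz=[[0,0,0.6],[0,0,0.6],[0,0,0.6],[0,0,0.2],[0,0,0],[0,0,0]], dr=[[0,0,0],[0,0,0],[0,0,0],[0,0,0],[0,0,0],[0,0,0]])

```text
time: 12.2
tool_pos: [568.2, -38.8, 59.9]
tcp_rot: [3.141, -0.002, -0.046]
contact_force: [-0.5, -0.7, -2.6]
grip_width: 55.7
```

```bash
python3 go.py 568.2 -38.9 45.6 -0.045
```

```text
at [568.2 -38.8  59.9] [ 3.141e+00 -2.000e-03 -4.600e-02] w 55.7 F [-0.5 -0.7 -2.6] t 12.2
1 rows xyz [[0.0, 0.0, 0.24]] dr [0.004, -0.018, -0.008] end [568.2 -38.9  45.5]
```

>>> carry_out(xyz=[[0,0,0.1],[0,0,0.1],[0,0,0.03],[0,0,0],[0,0,0]], dr=[[0,0,0],[0,0,0],[0,0,0],[0,0,0],[0,0,0]])

```text
time: 12.82
tool_pos: [567.3, -38.3, 45.6]
tcp_rot: [3.141, -0.0, -0.045]
contact_force: [-3.0, 0.1, 7.3]
grip_width: 55.4
```

>>> carry_out(xyz=[[0,0,0.01],[0,0,0]], dr=[[0,0,0],[0,0,0]])

```text
time: 13.08
tool_pos: [567.3, -38.3, 45.6]
tcp_rot: [3.141, -0.001, -0.045]
contact_force: [-4.7, 0.7, 12.1]
grip_width: 55.9
```

>>> carry_out(xyz=[[0,0,-0.01],[0,0,0],[0,0,0],[0,0,0],[0,0,0],[0,0,0]], dr=[[0,0,0],[0,0,0],[0,0,0],[0,0,0],[0,0,0],[0,0,0]], gripper=0.6)

```text
time: 13.82
tool_pos: [567.3, -38.3, 44.7]
tcp_rot: [3.142, 0.0, -0.046]
contact_force: [-0.5, 0.6, -0.2]
grip_width: 73.6
```

>>> carry_out(xyz=[[0,0,-0.3],[0,0,-0.7],[0,0,-0.8],[0,0,-0.5],[0,0,0]], dr=[[0,0,0],[0,0,0],[0,0,0],[0,0,0],[0,0,0]], gripper=1)

```text
time: 14.45
tool_pos: [568.6, -38.5, 185.4]
tcp_rot: [3.141, -0.006, -0.046]
contact_force: [0.6, -0.1, -1.2]
grip_width: 91.6
```

```bash
python3 go.py 463.2 272.9 140 0.17
```

```text
at [568.6 -38.5 185.4] [ 3.141 -0.006 -0.046] w 91.6 F [ 0.6 -0.1 -1.2] t 14.45
6 rows xyz [[-0.33, -0.85, 0.12], [-0.3, -0.86, 0.12], [-0.27, -0.87, 0.13], [-0.24, -0.88, 0.13], [-0.21, -0.89, 0.12], [-0.17, -0.9, 0.13]] dr [0.002, -0.006, -0.257] end [463.5 272.7 139.8]
```

>>> carry_out(xyz=[[-0.33,-0.85,0.0],[-0.3,-0.86,0.1],[-0.27,-0.87,0.13],[-0.24,-0.88,0.17],[-0.21,-0.89,0.17],[-0.17,-0.9,0.18],[0,0,0],[0,0,0]], dr=[[0,0,-0.257],[0,0,-0.257],[0,0,-0.257],[0,0,-0.257],[0,0,-0.257],[0,0,-0.257],[0,0,0],[0,0,0]])

```text
time: 15.45
tool_pos: [461.7, 272.5, 136.8]
tcp_rot: [3.141, 0.002, 0.17]
contact_force: [0.4, -0.5, -0.1]
grip_width: 91.6
```

```bash
python3 go.py 463.2 272.9 25 0.17; python3 - <<'E'
from m2 import *
c=cap('top','p7')
print([np.round(p,2)[:5].tolist() for p in plates(c,12)],[np.round(p,2)[:5].tolist() for p in plates(c,32)])
a=c['image'][130:250,80:300]; cv2.imwrite('pics/t7.png',cv2.resize(a,None,fx=3.5,fy=3.5,interpolation=cv2.INTER_CUBIC))
E
```

```text
at [461.7 272.5 136.8] [3.141e+00 2.000e-03 1.700e-01] w 91.6 F [ 0.4 -0.5 -0.1] t 15.45
2 rows xyz [[0.01, -0.0, 0.93], [0.02, -0.0, 0.93]] dr [0.003, 0.006, 0.001] end [463.4 272.8  25.2]
[[568.41, -39.34, -0.06, 93.93, 59.72], [600.02, 259.56, -0.45, 74.13, 51.59]] [[567.22, -39.34, -0.06, 92.58, 58.86], [598.38, 255.24, -0.45, 73.06, 50.84]]
```

View pics/t7.png

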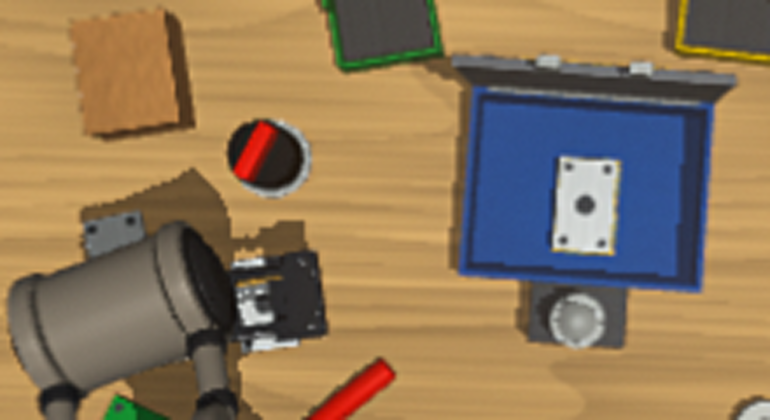

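>>> carry_out(xyz=[[0.02,0,0.6],[0,0,0.7],[0,0,0.54],[0,0,0],[0,0,0]], dr=[[0,0,0],[0,0,0],[0,0,0],[0,0,0],[0,0,0]])

```text
time: 16.12
tool_pos: [464.3, 272.6, 28.4]
tcp_rot: [-3.141, -0.001, 0.168]
contact_force: [-0.7, -1.1, -0.4]
grip_width: 91.9
```

>>> carry_out(xyz=[[0,0,0],[0,0,0],[0,0,0],[0,0,0],[0,0,0],[0,0,0]], dr=[[0,0,0],[0,0,0],[0,0,0],[0,0,0],[0,0,0],[0,0,0]], gripper=-1)

```text
time: 16.88
tool_pos: [463.3, 273.2, 27.5]
tcp_rot: [3.142, -0.0, 0.17]
contact_force: [-1.5, 0.4, 3.4]
grip_width: 55.4
```

>>> carry_out(xyz=[[0,0,-0.5],[0,0,-0.8],[0,0,-0.8],[0,0,-0.5],[0,0,0]], dr=[[0,0,0],[0,0,0],[0,0,0],[0,0,0],[0,0,0]])

```text
time: 17.5
tool_pos: [464.2, 273.6, 185.1]
tcp_rot: [-3.141, -0.004, 0.17]
contact_force: [0.4, 0.3, -1.6]
grip_width: 55.1
```

```bash
python3 go.py 568.2 -38.9 185 -0.045 6
```

```text
at [464.2 273.6 185.1] [-3.141 -0.004  0.17 ] w 55.1 F [ 0.4  0.3 -1.6] t 17.5
6 rows xyz [[0.14, 0.9, -0.0], [0.17, 0.9, 0.0], [0.2, 0.89, 0.0], [0.23, 0.89, 0.0], [0.27, 0.88, 0.0], [0.3, 0.86, 0.0]] dr [-0.002, -0.005, 0.256] end [568.4 -38.9 185.1]
```

>>> carry_out(xyz=[[0.14,0.9,0],[0.17,0.9,0.0],[0.2,0.89,0.0],[0.23,0.89,0.0],[0.27,0.88,0.0],[0.3,0.86,0.0],[0,0,0],[0,0,0]], dr=[[0,0,0.256],[0,0,0.256],[0,0,0.256],[0,0,0.256],[0,0,0.256],[0,0,0.256],[0,0,0],[0,0,0]])

```text
time: 18.5
tool_pos: [566.3, -39.0, 181.3]
tcp_rot: [-3.141, 0.004, -0.045]
contact_force: [-0.6, 0.2, -1.2]
grip_width: 55.3
```

>>> carry_out(xyz=[[0,0,0.6],[0,0,0.6],[0,0,0.5],[0,0,0.1],[0,0,0],[0,0,0]], dr=[[0,0,0],[0,0,0],[0,0,0],[0,0,0],[0,0,0],[0,0,0]])

```text
time: 19.25
tool_pos: [568.2, -39.1, 76.6]
tcp_rot: [3.141, -0.002, -0.044]
contact_force: [0.5, 0.0, -1.0]
grip_width: 55.7
```

```bash
python3 go.py 568.2 -38.9 59.5 -0.045
```

```text
at [568.2 -39.1  76.6] [ 3.141e+00 -2.000e-03 -4.400e-02] w 55.7 F [ 0.5  0.  -1. ] t 19.25
1 rows xyz [[-0.0, -0.0, 0.29]] dr [0.003, -0.017, 0.006] end [568.2 -39.1  59.2]
```

>>> carry_out(xyz=[[0,0,0.1],[0,0,0.1],[0,0,0.05],[0,0,0.02],[0,0,0],[0,0,0]], dr=[[0,0,0],[0,0,0],[0,0,0],[0,0,0],[0,0,0],[0,0,0]])

```text
time: 20.0
tool_pos: [567.1, -39.3, 59.4]
tcp_rot: [3.142, 0.0, -0.045]
contact_force: [-3.7, 0.4, 6.0]
grip_width: 55.2
```

>>> carry_out(xyz=[[0,0,0],[0,0,0],[0,0,0],[0,0,0],[0,0,0],[0,0,0]], dr=[[0,0,0],[0,0,0],[0,0,0],[0,0,0],[0,0,0],[0,0,0]], gripper=0.6)

```text
time: 20.75
tool_pos: [567.4, -39.4, 59.1]
tcp_rot: [3.141, -0.0, -0.045]
contact_force: [0.4, 0.4, -0.7]
grip_width: 73.7
```

>>> carry_out(xyz=[[0,0,-0.3],[0,0,-0.7],[0,0,-0.8],[0,0,-0.3],[0,0,0]], dr=[[0,0,0],[0,0,0],[0,0,0],[0,0,0],[0,0,0]], gripper=1)

```text
time: 21.38
tool_pos: [568.1, -39.5, 186.6]
tcp_rot: [3.141, -0.004, -0.045]
contact_force: [0.6, 1.1, -0.6]
grip_width: 91.7
```

```bash
python3 go.py 500.8 415.6 140 0.24
```

```text
at [568.1 -39.5 186.6] [ 3.141 -0.004 -0.045] w 91.7 F [ 0.6  1.1 -0.6] t 21.38
8 rows xyz [[-0.18, -0.94, 0.1], [-0.15, -0.95, 0.1], [-0.12, -0.95, 0.09], [-0.08, -0.95, 0.1], [-0.05, -0.96, 0.1], [-0.01, -0.96, 0.09], [0.02, -0.96, 0.1], [0.06, -0.95, 0.09]] dr [0.001, -0.003, -0.255] end [501.  415.4 140.1]
```

>>> carry_out(xyz=[[-0.18,-0.94,0.0],[-0.15,-0.95,0.05],[-0.12,-0.95,0.1],[-0.08,-0.95,0.1],[-0.05,-0.96,0.1],[-0.01,-0.96,0.13],[0.02,-0.96,0.15],[0.06,-0.95,0.15]], dr=[[0,0,-0.255],[0,0,-0.255],[0,0,-0.255],[0,0,-0.255],[0,0,-0.255],[0,0,-0.255],[0,0,-0.255],[0,0,-0.255]])

```text
time: 22.38
tool_pos: [499.1, 416.9, 136.0]
tcp_rot: [3.14, 0.002, 0.241]
contact_force: [0.4, 0.4, 0.3]
grip_width: 91.7
```

>>> carry_out(xyz=[[0,0,0],[0,0,0],[0,0,0]], dr=[[0,0,0],[0,0,0],[0,0,0]])

```text
time: 22.75
tool_pos: [500.7, 414.1, 138.0]
tcp_rot: [3.141, 0.001, 0.238]
contact_force: [0.5, -0.1, 0.2]
grip_width: 92.0
```

```bash
python3 go.py 500.8 415.6 25 0.24; python3 - <<'E'
from m2 import *
c=cap('top','p8')
print([np.round(p,2)[:5].tolist() for p in plates(c,44)])
a=c['image'][130:250,80:300]; cv2.imwrite('pics/t8.png',cv2.resize(a,None,fx=3.5,fy=3.5,interpolation=cv2.INTER_CUBIC))
E
```

```text
at [500.7 414.1 138. ] [3.141e+00 1.000e-03 2.380e-01] w 92.0 F [ 0.5 -0.1  0.2] t 22.75
2 rows xyz [[0.0, -0.01, 0.94], [0.01, -0.01, 0.94]] dr [0.002, 0.002, -0.006] end [500.9 415.3  25.2]
[[566.37, -39.54, -0.04, 91.51, 58.41], [597.4, 252.65, -0.45, 72.42, 50.39]]
```

View pics/t8.png

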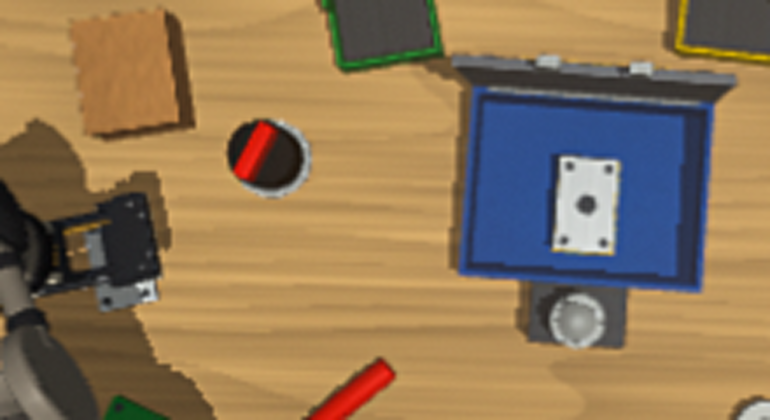

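>>> carry_out(xyz=[[0,-0.02,0.6],[0,0,0.7],[0,0,0.58],[0,0,0],[0,0,0]], dr=[[0,0,0],[0,0,0],[0,0,0],[0,0,0],[0,0,0]])

```text
time: 23.42
tool_pos: [500.5, 415.9, 25.9]
tcp_rot: [3.142, -0.0, 0.239]
contact_force: [0.4, -0.4, -0.6]
grip_width: 91.5
```

>>> carry_out(xyz=[[0,0,0],[0,0,0],[0,0,0],[0,0,0],[0,0,0],[0,0,0]], dr=[[0,0,0],[0,0,0],[0,0,0],[0,0,0],[0,0,0],[0,0,0]], gripper=-1)

```text
time: 24.18
tool_pos: [499.9, 416.6, 25.5]
tcp_rot: [3.141, 0.0, 0.24]
contact_force: [-0.8, -0.2, 0.9]
grip_width: 55.5
```

>>> carry_out(xyz=[[0,0,-0.5],[0,0,-0.8],[0,0,-0.8],[0,0,-0.5],[0,0,0]], dr=[[0,0,0],[0,0,0],[0,0,0],[0,0,0],[0,0,0]])

```text
time: 24.8
tool_pos: [500.8, 417.4, 183.8]
tcp_rot: [-3.14, -0.005, 0.24]
contact_force: [0.6, 0.2, -2.7]
grip_width: 55.3
```

```bash
python3 go.py 568.6 -38.9 185 -0.045 8
```

```text
at [500.8 417.4 183.8] [-3.14  -0.005  0.24 ] w 55.3 F [ 0.6  0.2 -2.7] t 24.8
8 rows xyz [[-0.09, 0.96, -0.0], [-0.05, 0.96, -0.0], [-0.02, 0.96, -0.01], [0.01, 0.96, -0.0], [0.05, 0.96, -0.01], [0.08, 0.96, -0.0], [0.11, 0.95, -0.0], [0.15, 0.95, -0.01]] dr [-0.002, -0.004, 0.255] end [568.4 -38.9 185. ]
```

>>> carry_out(xyz=[[-0.09,0.96,0],[-0.05,0.96,0],[-0.02,0.96,0],[0.01,0.96,0],[0.05,0.96,0],[0.08,0.96,0],[0.11,0.95,0],[0.15,0.95,0]], dr=[[0,0,0.255],[0,0,0.255],[0,0,0.255],[0,0,0.255],[0,0,0.255],[0,0,0.255],[0,0,0.255],[0,0,0.255]])

```text
time: 25.8
tool_pos: [566.4, -41.3, 179.1]
tcp_rot: [-3.141, 0.004, -0.046]
contact_force: [0.2, 0.2, -2.0]
grip_width: 55.6
```

>>> carry_out(xyz=[[0,0,0],[0,0,0],[0,0,0.6],[0,0,0.6],[0,0,0.4],[0,0,0],[0,0,0],[0,0,0]], dr=[[0,0,0],[0,0,0],[0,0,0],[0,0,0],[0,0,0],[0,0,0],[0,0,0],[0,0,0]])

```text
time: 26.8
tool_pos: [568.1, -39.3, 86.7]
tcp_rot: [3.141, -0.002, -0.044]
contact_force: [0.2, 0.1, -1.4]
grip_width: 55.7
```

```bash
python3 go.py 568.6 -38.9 69.5 -0.045
```

```text
at [568.1 -39.3  86.7] [ 3.141e+00 -2.000e-03 -4.400e-02] w 55.7 F [ 0.2  0.1 -1.4] t 26.8
1 rows xyz [[0.01, -0.01, 0.29]] dr [0.003, -0.016, 0.006] end [568.8 -38.8  69.3]
```

>>> carry_out(xyz=[[0.02,0,0.1],[0,0,0.1],[0,0,0.05],[0,0,0.02],[0,0,0],[0,0,0]], dr=[[0,0,0],[0,0,0],[0,0,0],[0,0,0],[0,0,0],[0,0,0]])

```text
time: 27.55
tool_pos: [568.5, -39.7, 69.5]
tcp_rot: [3.141, 0.0, -0.045]
contact_force: [-2.2, 0.4, 1.9]
grip_width: 55.7
```

>>> carry_out(xyz=[[0,0,0.01],[0,0,0]], dr=[[0,0,0],[0,0,0]])

```text
time: 27.8
tool_pos: [568.5, -39.8, 69.5]
tcp_rot: [3.141, -0.0, -0.045]
contact_force: [-3.9, 0.5, 7.6]
grip_width: 55.9
```

>>> carry_out(xyz=[[0,0,0],[0,0,0],[0,0,0],[0,0,0],[0,0,0],[0,0,0]], dr=[[0,0,0],[0,0,0],[0,0,0],[0,0,0],[0,0,0],[0,0,0]], gripper=0.6)

```text
time: 28.55
tool_pos: [568.7, -39.7, 68.7]
tcp_rot: [3.141, -0.0, -0.045]
contact_force: [-0.5, -0.3, 0.2]
grip_width: 73.2
```

>>> carry_out(xyz=[[0,0,-0.3],[0,0,-0.7],[0,0,-0.8],[0,0,0],[0,0,0]], dr=[[0,0,0],[0,0,0],[0,0,0],[0,0,0],[0,0,0]], gripper=1)

```text
time: 29.18
tool_pos: [568.1, -39.6, 176.1]
tcp_rot: [-3.142, 0.001, -0.045]
contact_force: [0.6, -0.9, -1.0]
grip_width: 91.7
```

```bash
python3 go.py 568 -300 260 -0.045
```

```text
at [568.1 -39.6 176.1] [-3.142e+00  1.000e-03 -4.500e-02] w 91.7 F [ 0.6 -0.9 -1. ] t 29.18
5 rows xyz [[0.04, 0.87, -0.28], [0.04, 0.87, -0.28], [0.04, 0.87, -0.28], [0.04, 0.86, -0.28], [0.03, 0.87, -0.28]] dr [-0.0, 0.001, 0.0] end [ 567.9 -300.3  260.1]
```

>>> carry_out(xyz=[[0,0,-0.9],[0,0,-0.9],[0,0,-0.8],[0,0.9,0],[0,0.9,0],[0,0.6,0],[0,0,0]], dr=[[0,0,0],[0,0,0],[0,0,0],[0,0,0],[0,0,0],[0,0,0],[0,0,0]], gripper=-1)

```text
time: 30.05
tool_pos: [561.5, -185.9, 330.2]
tcp_rot: [-3.14, 0.004, -0.049]
contact_force: [-1.4, 0.2, 0.0]
grip_width: 26.6
```

```bash
python3 - <<'E'
from m2 import *
c=cap('top','p9')
print(get_obs()['joint_positions'].round(3))
print([np.round(p,2)[:5].tolist() for p in plates(c,56)])
a=c['image'][130:250,80:300]; cv2.imwrite('pics/t9.png',cv2.resize(a,None,fx=3.5,fy=3.5,interpolation=cv2.INTER_CUBIC))
E
```

```text
[-0.447  0.426  1.173  0.     1.546  1.171]
[[547.34, -173.01, -1.09, 76.02, 39.83], [596.52, 250.64, -0.46, 71.67, 51.06]]
```

View pics/t9.png

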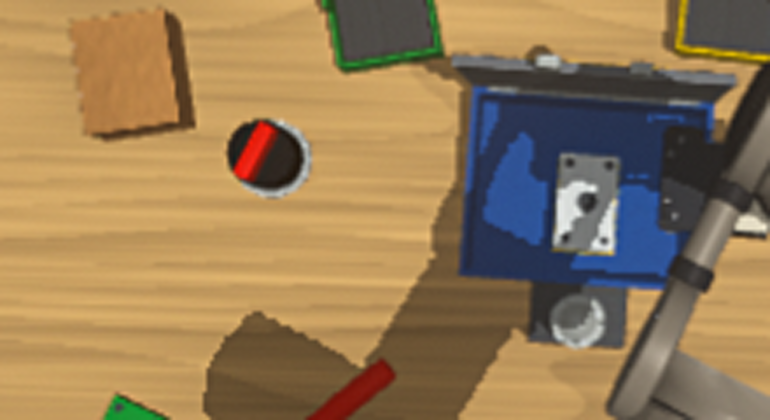

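```bash
python3 go.py 715 -45 330 -0.045
```

```text
at [ 561.7 -184.3  330.6] [-3.14e+00  3.00e-03 -4.70e-02] w 22.4 F [ 0.3  0.7 -0.1] t 30.1
4 rows xyz [[0.61, -0.61, 0.0], [0.61, -0.61, 0.0], [0.61, -0.61, 0.0], [0.61, -0.61, 0.01]] dr [-0.003, 0.006, -0.004] end [714.7 -44.8 329.8]
```

>>> carry_out(xyz=[[0.8,-0.2,0.0],[0.8,-0.2,0.0],[0.5,-0.6,0.0],[0.34,-0.8,0.0],[0,-0.64,0],[0,0,0],[0,0,0]], dr=[[0,0,0],[0,0,0],[0,0,0],[0,0,0],[0,0,0],[0,0,0],[0,0,0]])

```text
time: 30.98
tool_pos: [714.8, -43.1, 332.1]
tcp_rot: [3.141, 0.001, -0.044]
contact_force: [0.5, -0.6, 0.3]
grip_width: 0.2
```

```bash
python3 go.py 715 -45 262 -0.045;  python3 - <<'E'
from m2 import *
print(get_obs()['joint_positions'].round(3))
c=cap('scene','p10')
a=c['image'][80:260,180:360]; cv2.imwrite('pics/t10.png',cv2.resize(a,None,fx=3.3,fy=3.3,interpolation=cv2.INTER_CUBIC))
E
```

```text
at [714.8 -43.1 332.1] [ 3.141e+00  1.000e-03 -4.400e-02] w 0.2 F [ 0.5 -0.6  0.3] t 30.98
2 rows xyz [[0.0, 0.02, 0.58], [0.01, 0.01, 0.59]] dr [0.001, 0.004, 0.005] end [715.3 -44.9 261.9]
[-0.167  0.712  0.68  -0.     1.751  1.447]
```

View pics/t10.png

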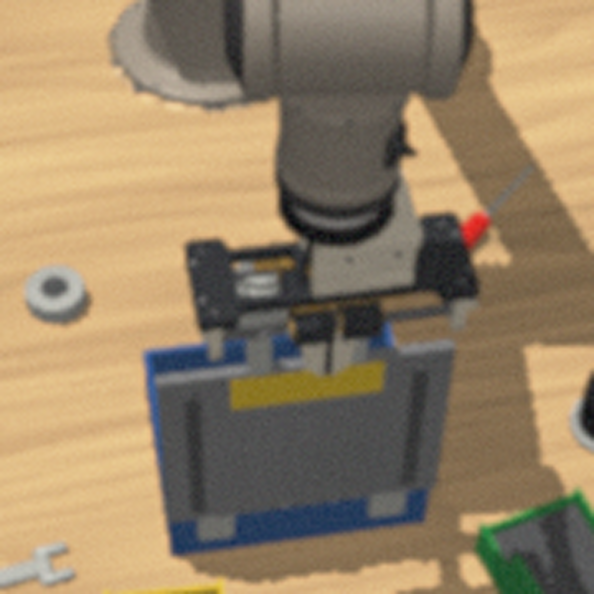

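>>> carry_out(xyz=[[0,0.03,0.4],[0,0,0.4],[0,0,0.35],[-0.1,0,0],[-0.1,0,0],[-0.05,0,0],[0,0,0],[0,0,0]], dr=[[0,0,0],[0,0,0],[0,0,0],[0,0,0],[0,0,0],[0,0,0],[0,0,0],[0,0,0]])

```text
time: 32.02
tool_pos: [700.1, -45.0, 264.2]
tcp_rot: [3.141, -0.001, -0.045]
contact_force: [0.1, 0.5, 0.2]
grip_width: 0.7
```

```bash
cat > arc.py <<'E'
import sys
from h import *
r=float(sys.argv[1]); th0=float(sys.argv[2]); th1=float(sys.argv[3]); n=int(sys.argv[4])
a=-0.045;u=np.array([np.cos(a),np.sin(a),0]);h=np.array([580.1,-39.2,0])+90*u+[0,0,70]
def tcp(th,r): return h+u*(-r*np.cos(th)+10*np.sin(th)+9.5)+np.array([0,0,1])*(r*np.sin(th)+10*np.cos(th)+22)
o=get_obs();p=np.array(o['tool_pos']);print('at',p.round(1),'F',np.array(o['contact_force']).round(1),'t',o['time'])
d=p-h; print('local x,z',(d@u).round(1),d[2].round(1), 'lateral',(d@[-u[1],u[0],0]).round(1))
# current implied theta (corner on face)
cx=-(d@u-9.5); cz=d[2]-22; print('implied theta',(np.arctan2(cz,cx)-np.arcsin(10/np.hypot(cx,cz))).round(3),'r',np.sqrt(cx**2+cz**2-100).round(1))
Rm=R.from_euler('xyz',o['tcp_rot']); q=p.copy()
for t in np.linspace(th0,th1,n+1)[1:]:
    s=(Rm.inv().apply(tcp(t,r)-q)/60).round(2); q=q+Rm.apply(s*60); print(t.round(3),s.tolist())
E
python3 arc.py 168 1.55 1.2 8;  python3 - <<'E'
from m2 import *
c=cap('scene','p11')
a=c['image'][80:260,180:360]; cv2.imwrite('pics/t11.png',cv2.resize(a,None,fx=3.3,fy=3.3,interpolation=cv2.INTER_CUBIC))
E
```

```text
at [700.1 -45.  264.2] F [0.1 0.5 0.2] t 32.025
local x,z 30.1 194.2 lateral -0.4
implied theta 1.632 r 173.1
1.506 [-0.36, -0.01, 0.06]
1.462 [-0.12, 0.0, 0.01]
1.419 [-0.12, 0.0, 0.01]
1.375 [-0.12, 0.0, 0.01]
1.331 [-0.13, 0.0, 0.02]
1.288 [-0.12, 0.0, 0.02]
1.244 [-0.12, 0.0, 0.03]
1.2 [-0.11, 0.0, 0.04]
```

View pics/t11.png

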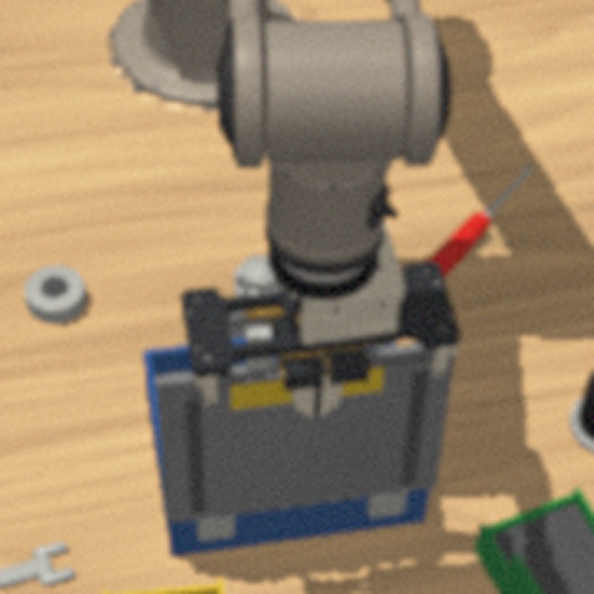

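>>> carry_out(xyz=[[-0.1,0,0.02],[-0.1,0,0.02],[-0.1,0,0.02],[-0.1,0,0.01],[-0.1,0,0.01],[-0.1,0,0.01]], dr=[[0,0,0],[0,0,0],[0,0,0],[0,0,0],[0,0,0],[0,0,0]])

```text
time: 32.83
tool_pos: [664.0, -43.4, 259.1]
tcp_rot: [3.141, -0.002, -0.045]
contact_force: [3.7, 0.6, 4.6]
grip_width: 0.6
```

```bash
python3 arc.py 168 1.42 1.1 8
```

```text
at [664.  -43.4 259.1] F [3.7 0.6 4.6] t 32.825
local x,z -6.0 189.1 lateral -0.4
implied theta 1.419 r 167.5
1.38 [-0.11, -0.01, 0.0]
1.34 [-0.11, 0.0, 0.02]
1.3 [-0.11, 0.0, 0.02]
1.26 [-0.11, 0.0, 0.03]
1.22 [-0.11, 0.0, 0.03]
1.18 [-0.1, 0.0, 0.03]
1.14 [-0.11, 0.0, 0.04]
1.1 [-0.1, 0.0, 0.04]
```

Contact at 5 N, as described. I'll follow the arc.

>>> carry_out(xyz=[[-0.11,0,0],[-0.11,0.0,0.02],[-0.11,0.0,0.02],[-0.11,0.0,0.03],[-0.11,0.0,0.03],[-0.1,0.0,0.03],[-0.11,0.0,0.04],[-0.1,0.0,0.04]], dr=[[0,0,0],[0,0,0],[0,0,0],[0,0,0],[0,0,0],[0,0,0],[0,0,0],[0,0,0]])

```text
time: 33.83
tool_pos: [611.9, -41.1, 245.3]
tcp_rot: [3.141, 0.001, -0.045]
contact_force: [3.0, 0.4, 0.4]
grip_width: 0.3
```

```bash
python3 arc.py 168 1.1 0.78 8;  python3 - <<'E'
from m2 import *
c=cap('scene','p12')
a=c['image'][80:260,180:360]; cv2.imwrite('pics/t12.png',cv2.resize(a,None,fx=3.3,fy=3.3,interpolation=cv2.INTER_CUBIC))
E
```

```text
at [611.9 -41.1 245.3] F [3.  0.4 0.4] t 33.825
local x,z -58.2 175.3 lateral -0.4
implied theta 1.095 r 167.3
1.06 [-0.1, -0.01, 0.03]
1.02 [-0.1, 0.0, 0.05]
0.98 [-0.09, 0.0, 0.06]
0.94 [-0.1, 0.0, 0.06]
0.9 [-0.09, 0.0, 0.06]
0.86 [-0.09, 0.0, 0.06]
0.82 [-0.09, 0.0, 0.07]
0.78 [-0.08, 0.0, 0.08]
```

View pics/t12.png

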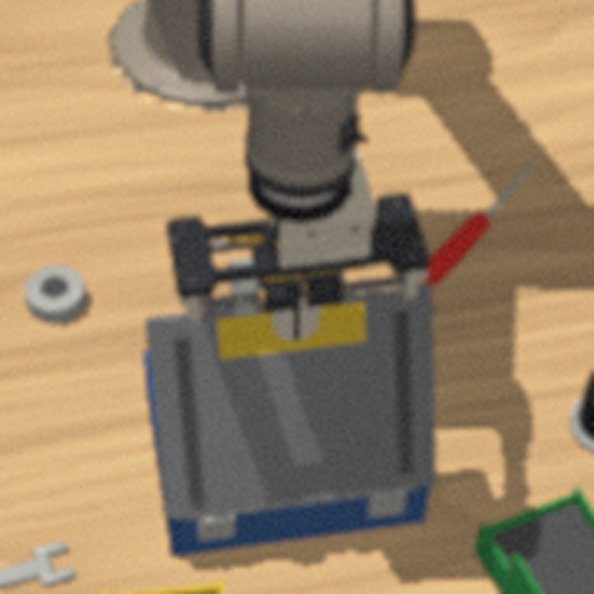

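>>> carry_out(xyz=[[-0.1,0,0.03],[-0.1,0.0,0.05],[-0.09,0.0,0.06],[-0.1,0.0,0.06],[-0.09,0.0,0.06],[-0.09,0.0,0.06],[-0.09,0.0,0.07],[-0.08,0.0,0.08]], dr=[[0,0,0],[0,0,0],[0,0,0],[0,0,0],[0,0,0],[0,0,0],[0,0,0],[0,0,0]])

```text
time: 34.88
tool_pos: [567.5, -39.0, 217.2]
tcp_rot: [3.142, 0.0, -0.045]
contact_force: [1.1, 0.1, 1.4]
grip_width: 0.5
```

```bash
python3 arc.py 167 0.78 0.46 8
```

```text
at [567.5 -39.  217.2] F [1.1 0.1 1.4] t 34.875
local x,z -102.6 147.2 lateral -0.4
implied theta 0.781 r 167.7
0.74 [-0.08, -0.01, 0.09]
0.7 [-0.07, 0.0, 0.08]
0.66 [-0.08, 0.0, 0.08]
0.62 [-0.07, 0.0, 0.08]
0.58 [-0.07, 0.0, 0.09]
0.54 [-0.06, 0.0, 0.09]
0.5 [-0.06, 0.0, 0.1]
0.46 [-0.06, 0.0, 0.09]
```

>>> carry_out(xyz=[[-0.08,0,0.09],[-0.07,0.0,0.08],[-0.08,0.0,0.08],[-0.07,0.0,0.08],[-0.07,0.0,0.09],[-0.06,0.0,0.09],[-0.06,0.0,0.1],[-0.06,0.0,0.09]], dr=[[0,0,0],[0,0,0],[0,0,0],[0,0,0],[0,0,0],[0,0,0],[0,0,0],[0,0,0]])

```text
time: 35.88
tool_pos: [534.8, -37.6, 175.0]
tcp_rot: [3.142, 0.0, -0.045]
contact_force: [0.3, 0.6, -0.4]
grip_width: 0.3
```

```bash
python3 arc.py 166 0.46 0.22 8
```

```text
at [534.8 -37.6 175. ] F [ 0.3  0.6 -0.4] t 35.875
local x,z -135.4 105.0 lateral -0.4
implied theta 0.46 r 166.7
0.43 [-0.03, -0.01, 0.08]
0.4 [-0.04, 0.0, 0.07]
0.37 [-0.03, 0.0, 0.08]
0.34 [-0.04, 0.0, 0.07]
0.31 [-0.03, 0.0, 0.08]
0.28 [-0.03, 0.0, 0.08]
0.25 [-0.02, 0.0, 0.08]
0.22 [-0.03, 0.0, 0.08]
```

>>> carry_out(xyz=[[-0.03,0,0.08],[-0.04,0.0,0.07],[-0.03,0.0,0.08],[-0.04,0.0,0.07],[-0.03,0.0,0.08],[-0.03,0.0,0.08],[-0.02,0.0,0.08],[-0.03,0.0,0.08]], dr=[[0,0,0],[0,0,0],[0,0,0],[0,0,0],[0,0,0],[0,0,0],[0,0,0],[0,0,0]])

```text
time: 36.88
tool_pos: [520.0, -36.9, 138.0]
tcp_rot: [3.142, -0.0, -0.045]
contact_force: [0.0, 0.3, -0.9]
grip_width: 0.4
```

```bash
python3 arc.py 165 0.22 0.02 8
```

```text
at [520.  -36.9 138. ] F [ 0.   0.3 -0.9] t 36.875
local x,z -150.1 68.0 lateral -0.4
implied theta 0.22 r 165.8
0.195 [-0.01, -0.01, 0.07]
0.17 [-0.01, 0.0, 0.07]
0.145 [-0.02, 0.0, 0.06]
0.12 [-0.01, 0.0, 0.07]
0.095 [-0.01, 0.0, 0.07]
0.07 [-0.01, 0.0, 0.07]
0.045 [-0.01, 0.0, 0.07]
0.02 [-0.01, 0.0, 0.06]
```

>>> carry_out(xyz=[[-0.01,0,0.07],[-0.01,0.0,0.07],[-0.01,0.0,0.06],[-0.01,0.0,0.07],[-0.01,0.0,0.07],[-0.01,0.0,0.07],[-0.01,0.0,0.06],[0,0.0,0.04]], dr=[[0,0,0],[0,0,0],[0,0,0],[0,0,0],[0,0,0],[0,0,0],[0,0,0],[0,0,0]])

```text
time: 37.88
tool_pos: [515.8, -36.7, 107.5]
tcp_rot: [3.142, 0.0, -0.045]
contact_force: [0.8, -1.7, 1.2]
grip_width: 0.6
```

>>> carry_out(xyz=[[0,0,0.02],[0,0,0.02],[0,0,0.01],[0,0,0]], dr=[[0,0,0],[0,0,0],[0,0,0],[0,0,0]])

```text
time: 38.38
tool_pos: [515.9, -36.8, 104.7]
tcp_rot: [3.141, -0.0, -0.045]
contact_force: [-0.0, -0.3, 0.7]
grip_width: 0.2
```

```bash
python3 arc.py 165 0.22 0.02 1;  python3 - <<'E'
from m2 import *
c=cap('scene','p13')
a=c['image'][80:260,180:360]; cv2.imwrite('pics/t13.png',cv2.resize(a,None,fx=3.3,fy=3.3,interpolation=cv2.INTER_CUBIC))
E
```

```text
at [515.9 -36.8 104.7] F [-0.  -0.3  0.7] t 38.375
local x,z -154.2 34.7 lateral -0.4
implied theta 0.017 r 163.9
0.02 [-0.02, -0.01, -0.01]
```

View pics/t13.png

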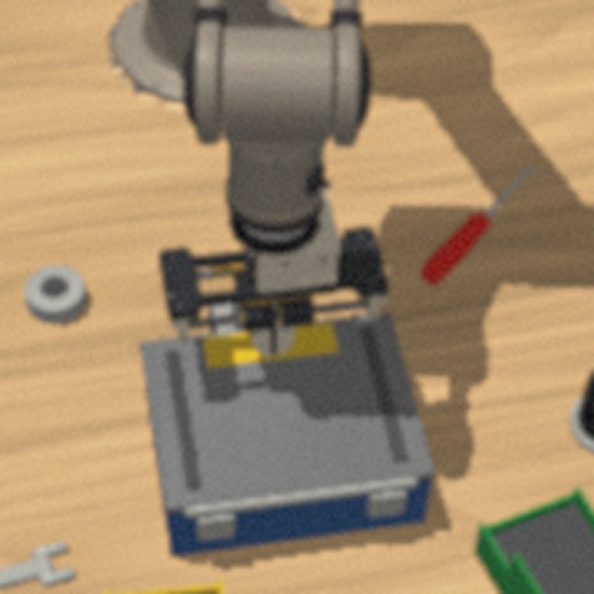

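Nearly closed. I'll press gently to the stop.

>>> carry_out(xyz=[[0,0,0.02],[0,0,0.02],[0,0,0],[0,0,0]], dr=[[0,0,0],[0,0,0],[0,0,0],[0,0,0]])

```text
time: 38.92
tool_pos: [515.9, -36.8, 102.3]
tcp_rot: [3.141, 0.0, -0.045]
contact_force: [0.3, -0.6, -0.3]
grip_width: 0.5
```

>>> carry_out(xyz=[[0,0,0.02],[0,0,0.01],[0,0,0],[0,0,0]], dr=[[0,0,0],[0,0,0],[0,0,0],[0,0,0]])

```text
time: 39.42
tool_pos: [516.0, -36.7, 102.1]
tcp_rot: [3.141, -0.001, -0.045]
contact_force: [-5.6, 0.2, 16.1]
grip_width: 0.6
```

>>> carry_out(xyz=[[0,0,-0.1],[0,0,-0.5],[0,0,-0.8],[0,0,-0.8],[0,0.8,0],[0,0.9,0],[0,0.9,0],[0,0,0]], dr=[[0,0,0],[0,0,0],[0,0,0],[0,0,0],[0,0,0],[0,0,0],[0,0,0],[0,0,0]], gripper=1)

```text
time: 40.42
tool_pos: [508.5, -196.0, 232.1]
tcp_rot: [3.141, 0.0, -0.05]
contact_force: [0.1, 0.3, 0.5]
grip_width: 76.0
```

```bash
python3 - <<'E'
from m2 import *
np.set_printoptions(suppress=True,precision=2)
for n in('top','scene'):
    c=cap(n,'q1'+n); 
    roi=(120,145,200,205) if n=='top' else (340,170,390,225)
    b=blob(c,(0,150,80),(8,255,255),roi); print(n,'bar z88',rect(c,b,88),b.mean(0))
    x0,y0,x1,y1=roi; cv2.imwrite(f'pics/q1{n}c.png',cv2.resize(c['image'][y0:y1,x0:x1],None,fx=8,fy=8,interpolation=cv2.INTER_CUBIC))
c=cap('top'); cv2.imwrite('pics/q1d.png',cv2.resize(c['image'][130:250,180:300],None,fx=5,fy=5,interpolation=cv2.INTER_CUBIC))
E
```

```text
top bar z88 [605.55 269.88  -0.45  58.48  23.18] [152.53 172.74]
scene bar z88 [621.2  268.25  -0.47  77.17  23.29] [368.63 194.96]
```

View pics/q1topc.png

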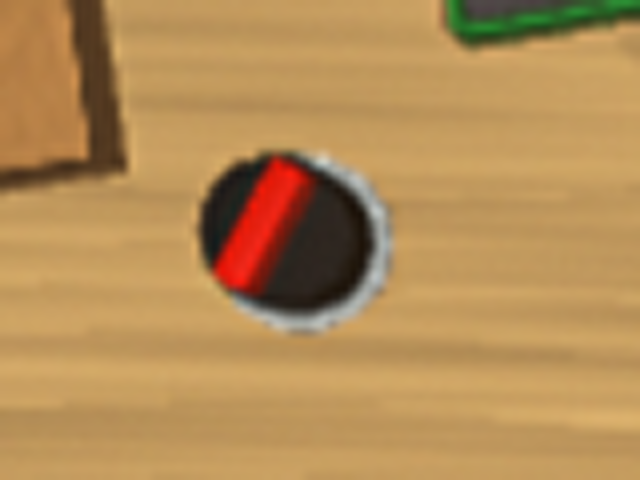

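View pics/q1scenec.png

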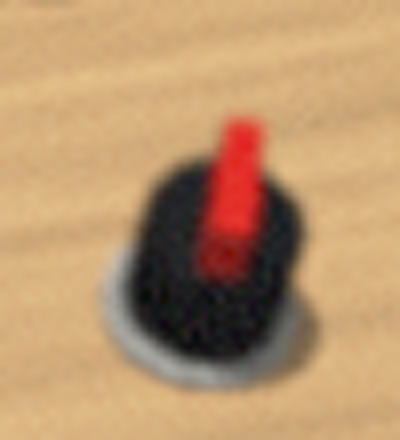

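View pics/q1d.png

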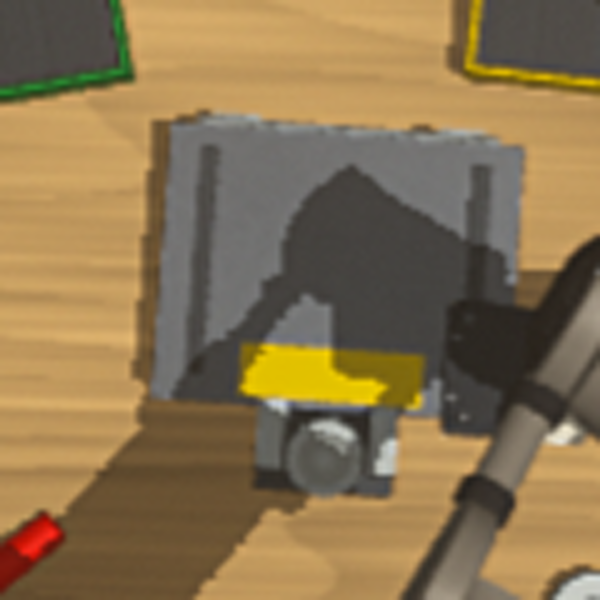

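```bash
python3 - <<'E'
from m2 import *
np.set_printoptions(suppress=True,precision=2)
c=cap('top')
for v in (170,190,205,220):
    b=blob(c,(0,150,v),(8,255,255),(120,145,200,205)); r=rect(c,b,88); print(v,r)
# flange: low-sat contour, least squares circle on points with r=38 at z=0..6
big=cv2.resize(c['image'][145:205,120:200],None,fx=6,fy=6,interpolation=cv2.INTER_CUBIC)
hsv=cv2.cvtColor(big,cv2.COLOR_BGR2HSV)
m=cv2.inRange(hsv,(0,0,0),(180,80,255)); m[:, :150]=0
k=max(cv2.findContours(m,cv2.RETR_EXTERNAL,cv2.CHAIN_APPROX_NONE)[0],key=cv2.contourArea).reshape(-1,2)
W=onz(c,(k+.5)/6-.5+[120,145],6)[:,:2]
from scipy.optimize import least_squares
c0=np.array([602,266.])
sel=W[((W-c0)@np.array([-.6,-.8]))>12]
s=least_squares(lambda q:np.hypot(*(sel-q[:2]).T)-q[2],[602,266,38],loss='soft_l1'); print('flange',s.x,len(sel))
E
```

```text
170 [605.51 272.29  -0.46  54.93  15.38]
190 [605.71 272.3   -0.45  53.09  13.82]
205 [605.63 272.17  -0.42  52.32  13.1 ]
220 [605.7  272.3   -0.44  51.6   11.69]
flange [608.49 275.35  41.05] 204
```

```bash
python3 go.py 605.6 272.3 160 -0.45 9
```

```text
at [ 508.9 -191.5  232.4] [-3.141  0.    -0.044] w 89.9 F [ 1.2 -0.   0. ] t 40.62
9 rows xyz [[0.14, -0.87, 0.13], [0.1, -0.87, 0.14], [0.06, -0.87, 0.13], [0.02, -0.88, 0.14], [-0.01, -0.88, 0.13], [-0.06, -0.87, 0.14], [-0.09, -0.87, 0.13], [-0.13, -0.87, 0.14], [-0.18, -0.86, 0.13]] dr [-0.0, 0.0, 0.323] end [605.3 272.3 160. ]
```

>>> carry_out(xyz=[[0.14,-0.87,0],[0.1,-0.87,0],[0.06,-0.87,0],[0.02,-0.88,0.1],[-0.01,-0.88,0.2],[-0.06,-0.87,0.2],[-0.09,-0.87,0.2],[-0.13,-0.87,0.2]], dr=[[0,0,0.323],[0,0,0.323],[0,0,0.323],[0,0,0.323],[0,0,0.323],[0,0,0.323],[0,0,0.323],[0,0,0.323]], gripper=0.2)

```text
time: 41.62
tool_pos: [594.7, 222.7, 178.3]
tcp_rot: [-3.141, -0.0, -0.405]
contact_force: [0.7, -0.4, 0.5]
grip_width: 55.2
```

>>> carry_out(xyz=[[-0.18,-0.86,0.2],[0,0,0],[0,0,0],[0,0,0]], dr=[[0,0,0.323],[0,0,0],[0,0,0],[0,0,0]])

```text
time: 42.12
tool_pos: [605.7, 270.4, 167.2]
tcp_rot: [-3.141, -0.001, -0.451]
contact_force: [-0.1, -0.1, 0.7]
grip_width: 55.1
```

```bash
python3 go.py 605.6 272.3 84 -0.45; python3 - <<'E'
from m2 import *
np.set_printoptions(suppress=True,precision=2)
c=cap('top','q2top')
# stud circle
roi=(215,195,275,245)
cv2.imwrite('pics/q2.png',cv2.resize(c['image'][195:245,215:275],None,fx=10,fy=10,interpolation=cv2.INTER_CUBIC))
c=cap('scene','q2s')
cv2.imwrite('pics/q2s.png',cv2.resize(c['image'][130:250,300:440],None,fx=5,fy=5,interpolation=cv2.INTER_CUBIC))
E
```

```text
at [605.7 270.4 167.2] [-3.141e+00 -1.000e-03 -4.510e-01] w 55.1 F [-0.1 -0.1  0.7] t 42.12
2 rows xyz [[-0.01, -0.01, 0.69], [-0.01, -0.02, 0.7]] dr [-0.001, -0.002, -0.004] end [605.5 272.5  83.8]
```

View pics/q2.png

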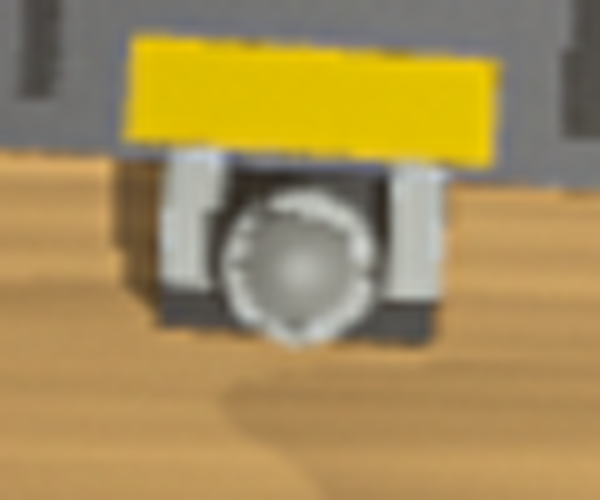

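View pics/q2s.png

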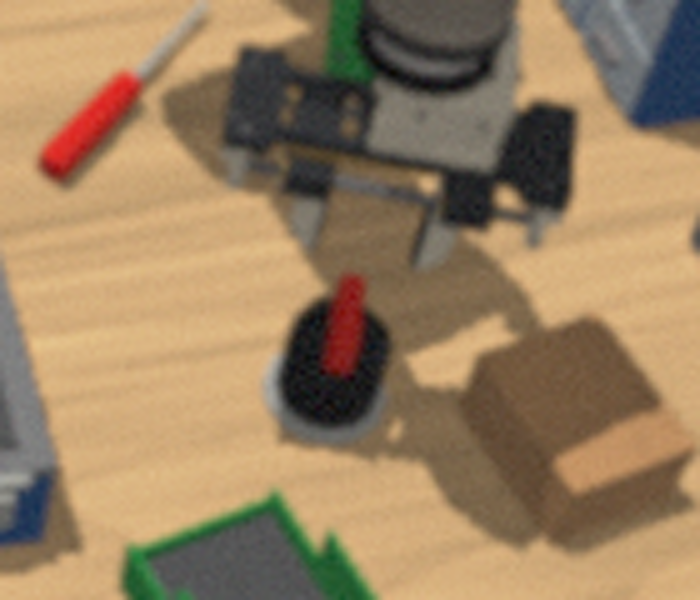

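>>> carry_out(xyz=[[0,-0.03,0.5],[0,0,0.5],[0,0,0.3],[0,0,0.08],[0,0,0],[0,0,0]], dr=[[0,0,0],[0,0,0],[0,0,0],[0,0,0],[0,0,0],[0,0,0]])

```text
time: 42.98
tool_pos: [607.3, 272.8, 85.0]
tcp_rot: [-3.14, -0.002, -0.451]
contact_force: [0.7, -1.1, 0.8]
grip_width: 54.8
```

```bash
python3 go.py 605.6 272.3 84 -0.45; python3 - <<'E'
from m2 import *
c=cap('top')
for z in(100,120):
  print(onz(c,[[244.75,221.45]],z))
c=cap('scene','q3s')
cv2.imwrite('pics/q3s.png',cv2.resize(c['image'][130:250,300:440],None,fx=5,fy=5,interpolation=cv2.INTER_CUBIC))
E
```

```text
at [607.3 272.8  85. ] [-3.14e+00 -2.00e-03 -4.51e-01] w 54.8 F [ 0.7 -1.1  0.8] t 42.98
1 rows xyz [[-0.02, 0.02, 0.02]] dr [-0.01, -0.012, -0.005] end [605.7 272.3  83.8]
[[455.54755379 -34.76503982 100.        ]]
[[456.01795135 -34.84000242 120.        ]]
```

View pics/q3s.png

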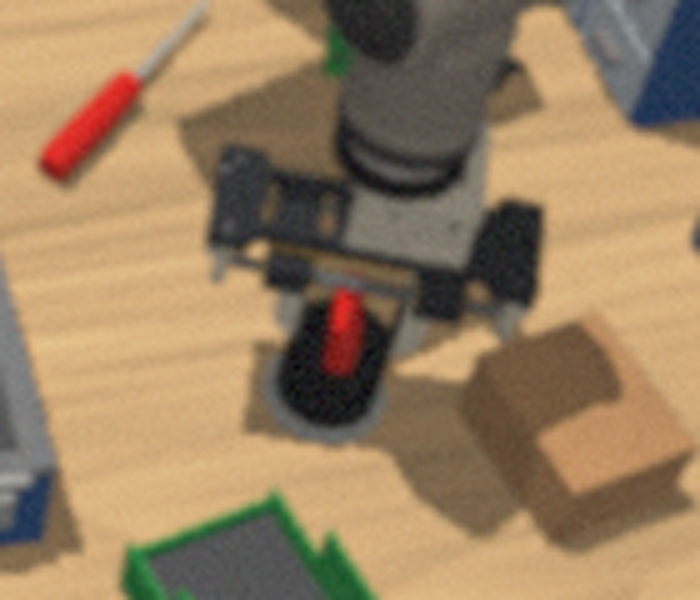

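>>> carry_out(xyz=[[0,0,0.02],[0,0,0],[0,0,0],[0,0,0],[0,0,0],[0,0,0],[0,0,0],[0,0,0]], dr=[[0,0,0],[0,0,0],[0,0,0],[0,0,0],[0,0,0],[0,0,0],[0,0,0],[0,0,0]], gripper=-1)

```text
time: 44.08
tool_pos: [606.6, 272.7, 82.4]
tcp_rot: [3.142, -0.0, -0.451]
contact_force: [0.6, 0.6, -0.3]
grip_width: 15.9
```

>>> carry_out(xyz=[[0,0,-0.3],[0,0,-0.7],[0,0,-0.8],[0,0,-0.6],[0,0,0],[0,0,0]], dr=[[0,0,0],[0,0,0],[0,0,0],[0,0,0],[0,0,0],[0,0,0]])

```text
time: 44.82
tool_pos: [606.0, 272.4, 225.7]
tcp_rot: [3.14, 0.001, -0.451]
contact_force: [-0.1, -0.1, -3.6]
grip_width: 16.0
```

```bash
python3 go.py 456.1 -34.4 240 -0.45 7; python3 - <<'E'
from m2 import *
c=cap('scene','q4s')
cv2.imwrite('pics/q4s.png',cv2.resize(c['image'][80:230,300:440],None,fx=4,fy=4,interpolation=cv2.INTER_CUBIC))
E
```

```text
at [606.  272.4 225.7] [ 3.14e+00  1.00e-03 -4.51e-01] w 16.0 F [-0.1 -0.1 -3.6] t 44.83
7 rows xyz [[-0.0, 0.81, -0.03], [-0.0, 0.81, -0.03], [-0.0, 0.81, -0.03], [-0.01, 0.82, -0.04], [-0.0, 0.81, -0.03], [-0.01, 0.82, -0.04], [-0.0, 0.81, -0.03]] dr [0.001, 0.001, -0.001] end [456.3 -34.4 239.8]
```

View pics/q4s.png

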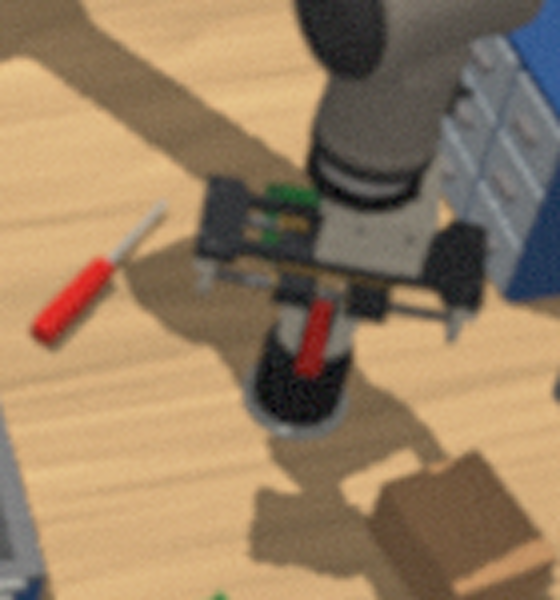

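>>> carry_out(xyz=[[0,0.81,-0.04],[0,0.81,-0.04],[0,0.81,-0.04],[0,0.82,-0.04],[0,0.81,-0.04],[0,0.82,-0.03],[0,0.81,0],[0,0,0]], dr=[[0,0,0],[0,0,0],[0,0,0],[0,0,0],[0,0,0],[0,0,0],[0,0,0],[0,0,0]])

```text
time: 45.88
tool_pos: [456.1, -36.8, 239.1]
tcp_rot: [3.14, 0.003, -0.455]
contact_force: [-0.7, 0.1, -2.4]
grip_width: 15.8
```

>>> carry_out(xyz=[[0,0,0],[0,0,0],[0,0,0]], dr=[[0,0,0],[0,0,0],[0,0,0]])

```text
time: 46.25
tool_pos: [458.1, -33.8, 240.0]
tcp_rot: [3.142, 0.0, -0.449]
contact_force: [0.8, 0.1, -2.9]
grip_width: 16.0
```

```bash
python3 go.py 456.4 -34.4 215 -0.45; python3 - <<'E'
from m2 import *
c=cap('scene','q5s')
cv2.imwrite('pics/q5s.png',cv2.resize(c['image'][80:230,190:330],None,fx=4,fy=4,interpolation=cv2.INTER_CUBIC))
c=cap('top','q5t')
cv2.imwrite('pics/q5t.png',cv2.resize(c['image'][160:280,180:300],None,fx=5,fy=5,interpolation=cv2.INTER_CUBIC))
E
```

```text
at [458.1 -33.8 240. ] [ 3.142  0.    -0.449] w 16.0 F [ 0.8  0.1 -2.9] t 46.25
1 rows xyz [[-0.02, 0.02, 0.42]] dr [0.0, 0.003, 0.006] end [456.5 -34.3 214.8]
```

View pics/q5s.png

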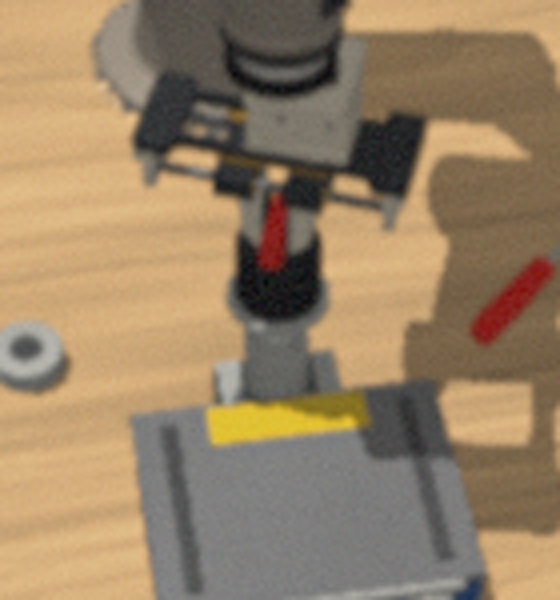

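View pics/q5t.png

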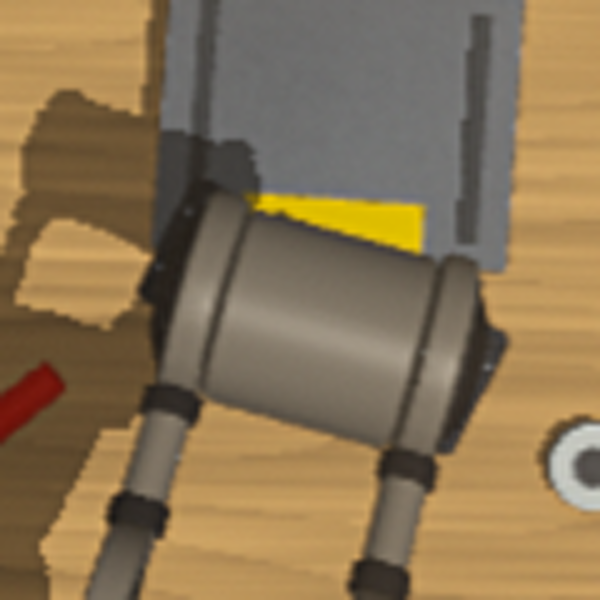

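>>> carry_out(xyz=[[-0.02,0.02,0.2],[0,0,0.2],[0,0,0],[0,0,0]], dr=[[0,0,0],[0,0,0],[0,0,0],[0,0,0]])

```text
time: 46.85
tool_pos: [456.4, -35.3, 216.3]
tcp_rot: [3.141, 0.0, -0.451]
contact_force: [-0.6, 1.0, -1.9]
grip_width: 16.0
```

```bash
python3 go.py 456.4 -34.4 195 -0.45
```

```text
at [456.4 -35.3 216.3] [ 3.141  0.    -0.451] w 16.0 F [-0.6  1.  -1.9] t 46.85
1 rows xyz [[-0.01, -0.01, 0.35]] dr [0.001, 0.0, -0.006] end [456.1 -34.5 195.3]
```

>>> carry_out(xyz=[[0,-0.01,0.06],[0,0,0.06],[0,0,0.06],[0,0,0],[0,0,0]], dr=[[0,0,0],[0,0,0],[0,0,0],[0,0,0],[0,0,0]])

```text
time: 47.48
tool_pos: [456.6, -34.7, 205.5]
tcp_rot: [3.142, -0.0, -0.451]
contact_force: [0.8, -0.3, -2.2]
grip_width: 16.0
```

>>> carry_out(xyz=[[0,0,0.06],[0,0,0.06],[0,0,0.06],[0,0,0],[0,0,0]], dr=[[0,0,0],[0,0,0],[0,0,0],[0,0,0],[0,0,0]])

```text
time: 48.1
tool_pos: [456.6, -34.7, 194.7]
tcp_rot: [3.142, -0.0, -0.451]
contact_force: [-0.6, 0.3, -2.1]
grip_width: 15.9
```

>>> carry_out(xyz=[[0,0,0.04],[0,0,0.04],[0,0,0.04],[0,0,0]], dr=[[0,0,0],[0,0,0],[0,0,0],[0,0,0]])

```text
time: 48.6
tool_pos: [456.4, -34.6, 187.3]
tcp_rot: [3.141, 0.0, -0.451]
contact_force: [-0.1, -0.3, -2.1]
grip_width: 15.8
```

>>> carry_out(xyz=[[0,0,0.03],[0,0,0.03],[0,0,0]], dr=[[0,0,0],[0,0,0],[0,0,0]])

```text
time: 48.98
tool_pos: [456.4, -34.6, 183.7]
tcp_rot: [3.141, 0.0, -0.451]
contact_force: [0.2, 0.1, -2.0]
grip_width: 15.6
```

>>> carry_out(xyz=[[0,0,0.03],[0,0,0.02],[0,0,0]], dr=[[0,0,0],[0,0,0],[0,0,0]])

```text
time: 49.35
tool_pos: [456.5, -34.7, 180.8]
tcp_rot: [3.141, 0.0, -0.451]
contact_force: [-0.1, 0.5, -2.0]
grip_width: 15.6
```

>>> carry_out(xyz=[[0,0,0.02],[0,0,0.01],[0,0,0]], dr=[[0,0,0],[0,0,0],[0,0,0]])

```text
time: 49.72
tool_pos: [456.7, -34.7, 179.5]
tcp_rot: [-3.142, -0.001, -0.451]
contact_force: [-1.1, 0.7, 3.1]
grip_width: 15.4
```

>>> carry_out(xyz=[[0,0,0],[0,0,0],[0,0,0],[0,0,0]], dr=[[0,0,0],[0,0,0],[0,0,0],[0,0,0]], gripper=-0.6)

```text
time: 50.22
tool_pos: [456.6, -34.7, 179.0]
tcp_rot: [3.141, 0.0, -0.451]
contact_force: [0.6, 0.6, -0.1]
grip_width: 18.1
```

>>> carry_out(xyz=[[0,0,-0.05],[0,0,-0.05],[0,0,0]], dr=[[0,0,0],[0,0,0],[0,0,0]])

```text
time: 50.6
tool_pos: [456.7, -34.7, 185.4]
tcp_rot: [-3.142, -0.001, -0.451]
contact_force: [0.4, 0.3, -0.5]
grip_width: 18.5
```

```bash
cat > look.py <<'E'
import sys
from m2 import *
n=sys.argv[1]
o=get_obs(); print(np.round(o['tool_pos'],1),np.round(o['tcp_rot'],3),np.round(o['contact_force'],1),np.round(o['moment'],2),round(o['grip_width'],1),round(o['joint_positions'][5],2))
c=cap('scene',n)
cv2.imwrite(f'pics/{n}c.png',cv2.resize(c['image'][110:215,205:310],None,fx=5.5,fy=5.5,interpolation=cv2.INTER_CUBIC))
E
python3 look.py r1
```

```text
[456.7 -34.7 185.4] [-3.142e+00 -1.000e-03 -4.510e-01] [ 0.4  0.3 -0.5] [0.08 0.04 0.04] 18.5 1.78
```

View pics/r1c.png

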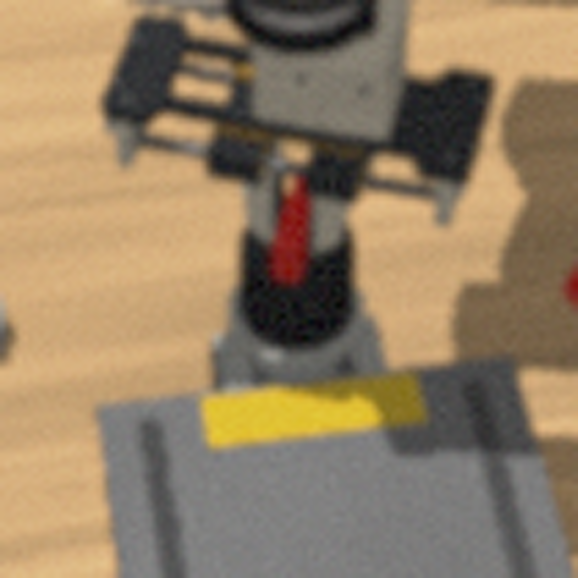

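>>> carry_out(xyz=[[0,0,0],[0,0,0],[0,0,0],[0,0,0],[0,0,0],[0,0,0]], dr=[[0,0,-0.5],[0,0,-0.5],[0,0,-0.5],[0,0,-0.5],[0,0,0],[0,0,0]])

```text
time: 51.4
tool_pos: [456.5, -34.7, 185.1]
tcp_rot: [3.141, 0.0, -0.173]
contact_force: [1.0, -1.1, 0.8]
grip_width: 18.7
```

```bash
python3 look.py r2
```

```text
[456.5 -34.7 185.1] [ 3.141  0.    -0.173] [ 1.  -1.1  0.8] [ 0.07  0.04 -0.03] 18.7 1.5
```

View pics/r2c.png

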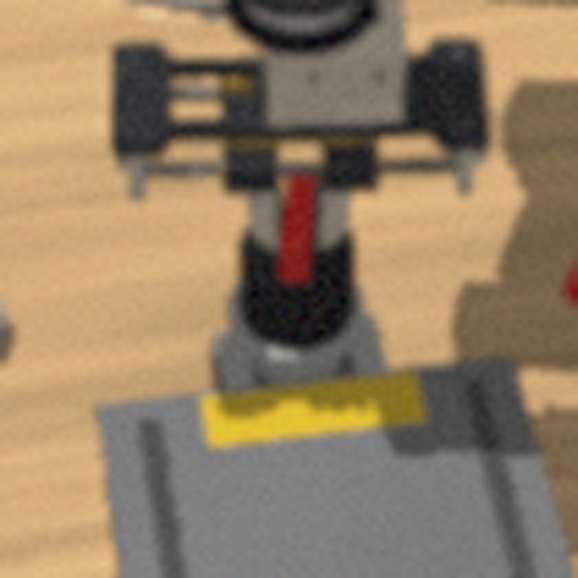

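>>> carry_out(xyz=[[0,0,0],[0,0,0],[0,0,0],[0,0,0],[0,0,0],[0,0,0]], dr=[[0,0,-0.5],[0,0,-0.5],[0,0,-0.5],[0,0,-0.5],[0,0,0],[0,0,0]])

```text
time: 52.2
tool_pos: [456.5, -34.6, 185.1]
tcp_rot: [-3.141, 0.0, 0.106]
contact_force: [-0.6, 0.2, 0.5]
grip_width: 18.3
```

```bash
cat >> look.py <<'E'
b=c['image'][140:200,245:278].astype(int).max(2)  # dark cap rows
col=b[:,10:18].mean(1); print('dark rows',[140+i for i in range(60) if col[i]<60][:1],[140+i for i in range(60) if col[i]<60][-1:])
E
python3 look.py r3
```

```text
[456.5 -34.6 185.1] [-3.141  0.     0.106] [-0.6  0.2  0.5] [ 0.08  0.05 -0.03] 18.3 1.22
dark rows [163] [174]
```

View pics/r3c.png

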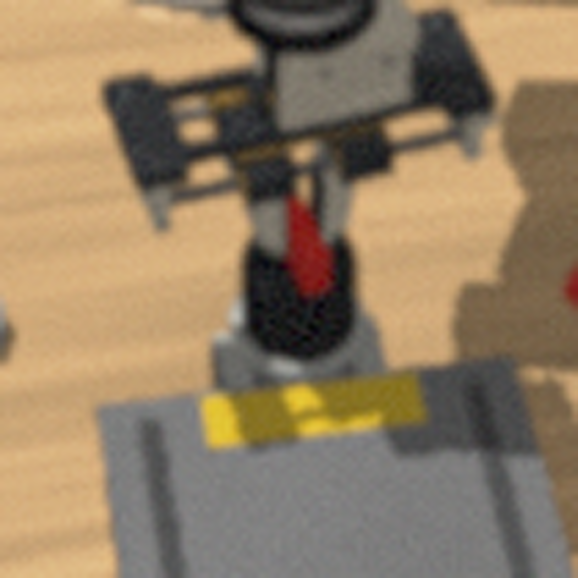

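```bash
python3 - <<'E'
import cv2,numpy as np
from m2 import *
c=cap('scene')
for z in(97,87,80): print(z,proj(c,[[456.3+38,-34.4,z],[456.3,-34.4,z+58]]).round(1).tolist())
for n in('r1','r2','r3'):
    im=cv2.imread(f'pics/{n}.png')
    g=im.max(2)[110:215,205:310]
    m=(g<62).astype(np.uint8); 
    sub=m[40:70,36:68]
    rows=np.where(sub.sum(1)>6)[0]+150; cols=np.where(sub.sum(0)>4)[0]+241
    print(n,rows.min(),rows.max(),cols.min(),cols.max(), sub.sum(1).tolist())
E
```

```text
97 [[260.3, 175.4], [257.9, 153.2]]
87 [[260.3, 177.5], [257.9, 155.4]]
80 [[260.2, 179.0], [257.8, 157.0]]
r1 156 172 249 268 [0, 0, 0, 2, 4, 5, 10, 11, 11, 11, 12, 14, 20, 20, 20, 20, 20, 20, 18, 18, 16, 14, 10, 0, 0, 0, 1, 0, 0, 0]
r2 155 172 249 268 [0, 0, 0, 0, 4, 8, 12, 12, 12, 11, 12, 15, 20, 20, 20, 20, 20, 20, 18, 18, 16, 13, 8, 0, 0, 0, 0, 0, 0, 0]
r3 156 174 250 268 [0, 0, 0, 0, 2, 4, 7, 10, 10, 11, 11, 12, 13, 15, 19, 19, 19, 19, 19, 19, 19, 17, 15, 14, 8, 2, 0, 0, 0, 0]
```

>>> carry_out(xyz=[[0,0,0.06],[0,0,0.06],[0,0,0.04],[0,0,0]], dr=[[0,0,0],[0,0,0],[0,0,0],[0,0,0]])

```text
time: 52.8
tool_pos: [456.4, -34.6, 175.2]
tcp_rot: [-3.141, 0.001, 0.108]
contact_force: [-0.7, 0.3, 0.1]
grip_width: 18.6
```

>>> carry_out(xyz=[[0,0,0],[0,0,0],[0,0,0],[0,0,0],[0,0,0],[0,0,0],[0,0,0],[0,0,0]], dr=[[0,0,0.6],[0,0,0.6],[0,0,0.6],[0,0,0.6],[0,0,0.6],[0,0,0.6],[0,0,0.6],[0,0,0]])

```text
time: 53.8
tool_pos: [456.6, -34.7, 175.5]
tcp_rot: [3.141, -0.0, -0.478]
contact_force: [0.3, 0.8, 0.6]
grip_width: 18.4
```

```bash
python3 look.py r4
```

```text
[456.6 -34.7 175.5] [ 3.141 -0.    -0.478] [0.3 0.8 0.6] [ 0.07  0.06 -0.04] 18.4 1.81
dark rows [165] [175]
```

View pics/r4c.png

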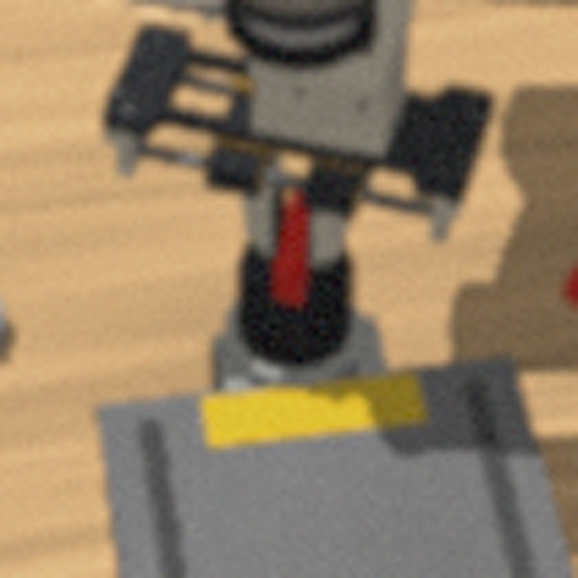

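>>> carry_out(xyz=[[0,0,0.01],[0,0,0.01],[0,0,0.01],[0,0,0.01],[0,0,0.01],[0,0,0.01],[0,0,0],[0,0,0]], dr=[[0,0,0.6],[0,0,0.6],[0,0,0.6],[0,0,0.6],[0,0,0.6],[0,0,0.6],[0,0,0.6],[0,0,0]])

```text
time: 54.85
tool_pos: [456.7, -34.7, 172.1]
tcp_rot: [-3.141, -0.0, -1.063]
contact_force: [0.3, 1.1, -0.7]
grip_width: 18.3
```

>>> carry_out(xyz=[[0,0,0],[0,0,0],[0,0,0],[0,0,0],[0,0,0]], dr=[[0,0,0.5],[0,0,0.5],[0,0,0.5],[0,0,0],[0,0,0]])

```text
time: 55.48
tool_pos: [456.5, -34.6, 171.9]
tcp_rot: [3.142, 0.0, -1.272]
contact_force: [-0.7, 1.6, 0.3]
grip_width: 18.5
```

```bash
python3 look.py r5
```

```text
[456.5 -34.6 171.9] [ 3.142  0.    -1.272] [-0.7  1.6  0.3] [ 0.35 -0.04 -0.01] 18.5 2.6
dark rows [144] [176]
```

View pics/r5c.png

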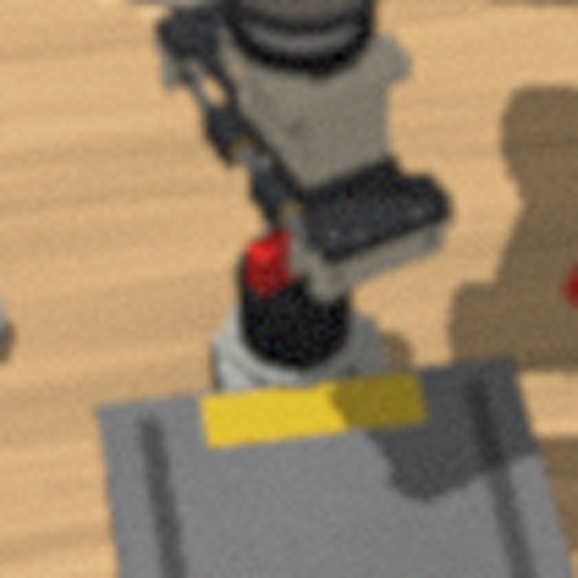

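>>> carry_out(xyz=[[0,0,0],[0,0,0],[0,0,0],[0,0,0],[0,0,0]], dr=[[0,0,0.5],[0,0,0.5],[0,0,0.5],[0,0,0],[0,0,0]])

```text
time: 56.15
tool_pos: [456.4, -34.5, 171.9]
tcp_rot: [3.141, 0.0, -1.481]
contact_force: [-0.9, 2.3, 0.5]
grip_width: 18.4
```

```bash
python3 look.py r6
```

```text
[456.4 -34.5 171.9] [ 3.141  0.    -1.481] [-0.9  2.3  0.5] [0.56 0.08 0.63] 18.4 2.81
dark rows [144] [176]
```

>>> carry_out(xyz=[[0,0,0],[0,0,0],[0,0,0],[0,0,0]], dr=[[0,0,0],[0,0,0],[0,0,0],[0,0,0]], gripper=-0.2)

```text
time: 56.7
tool_pos: [456.6, -34.8, 171.9]
tcp_rot: [-3.142, -0.0, -1.484]
contact_force: [-0.0, -0.1, 0.4]
grip_width: 36.3
```

>>> carry_out(xyz=[[0,0,-0.3],[0,0,-0.7],[0,0,-0.7],[0,0,0],[0,0,0]], dr=[[0,0,0],[0,0,0],[0,0,0],[0,0,0],[0,0,0]])

```text
time: 57.32
tool_pos: [456.2, -34.6, 273.3]
tcp_rot: [3.141, 0.0, -1.484]
contact_force: [0.2, 0.5, -0.8]
grip_width: 36.6
```

```bash
python3 go.py 430 -300 265 -0.9
```

```text
at [456.2 -34.6 273.3] [ 3.141  0.    -1.484] w 36.6 F [ 0.2  0.5 -0.8] t 57.33
5 rows xyz [[0.87, 0.16, 0.03], [0.85, 0.27, 0.03], [0.81, 0.36, 0.03], [0.77, 0.45, 0.02], [0.71, 0.54, 0.03]] dr [0.001, 0.001, -0.836] end [ 430.3 -300.2  265. ]
```

>>> carry_out(xyz=[[0.87,0.16,0.03],[0.85,0.27,0.03],[0.81,0.36,0.03],[0.77,0.45,0.02],[0.71,0.54,0.03],[0,0,0],[0,0,0]], dr=[[0,0,-0.83],[0,0,-0.83],[0,0,-0.83],[0,0,-0.83],[0,0,-0.83],[0,0,0],[0,0,0]])

```text
time: 58.2
tool_pos: [429.8, -299.5, 264.2]
tcp_rot: [3.141, 0.003, -0.906]
contact_force: [0.0, 0.6, 0.1]
grip_width: 37.1
```

```bash
python3 - <<'E'
from m2 import *
np.set_printoptions(suppress=True,precision=2)
c=cap('scene','s1')
cv2.imwrite('pics/s1c.png',cv2.resize(c['image'][130:220,215:305],None,fx=6.5,fy=6.5,interpolation=cv2.INTER_CUBIC))
print('expected cap top centre/bar top for home', proj(c,[[456.3,-34.4,80+88],[456.3,-34.4,83+88],[456.3,-34.4,87+88],[456.3+38,-34.4,80],[456.3+38,-34.4,87]]))
b=blob(c,(0,150,60),(8,255,255),(235,130,285,185)); print('red',b.mean(0),b.min(0),b.max(0))
d=cap('top','s1t')
cv2.imwrite('pics/s1tc.png',cv2.resize(d['image'][170:250,205:285],None,fx=7,fy=7,interpolation=cv2.INTER_CUBIC))
b=blob(d,(0,150,150),(8,255,255),(215,190,275,245)); r=rect(d,b,168); print('bar top',r)
r=rect(d,b,168)
a=r[2]
for z in(80,83,87,97):
    u=np.array([np.cos(a),np.sin(a)]);v=np.array([-u[1],u[0]])
    P=[[*(r[:2]+sx*28*u+sy*8*v),z+88] for sx,sy in((-1,-1),(-1,1),(1,1),(1,-1))]
    print(z,proj(c,P).round(1).tolist())
E
```

```text
expected cap top centre/bar top for home [[257.93 150.17]
 [257.94 149.48]
 [257.95 148.55]
 [260.25 178.95]
 [260.28 177.49]]
red [258.45 155.31] [249.12 147.38] [267.62 162.62]
bar top [455.96 -35.55  -1.27  55.3   15.69]
80 [[264.5, 145.0], [267.2, 148.5], [250.4, 155.3], [247.8, 151.8]]
83 [[264.5, 144.4], [267.2, 147.8], [250.4, 154.6], [247.8, 151.1]]
87 [[264.5, 143.4], [267.2, 146.9], [250.4, 153.7], [247.8, 150.1]]
97 [[264.6, 141.1], [267.3, 144.6], [250.4, 151.4], [247.8, 147.8]]
```

View pics/s1c.png

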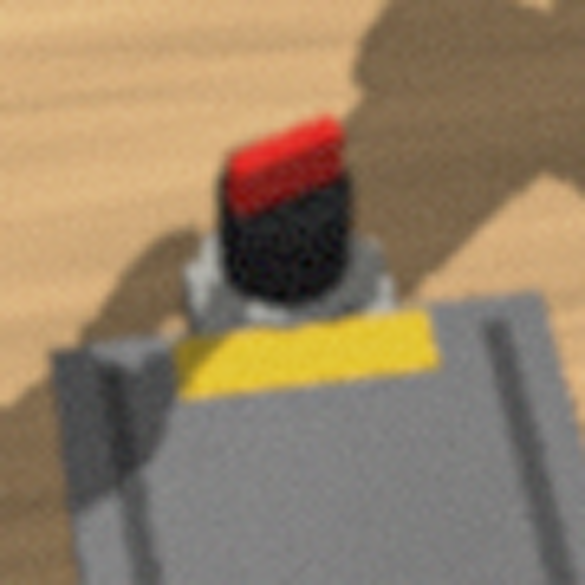

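View pics/s1tc.png

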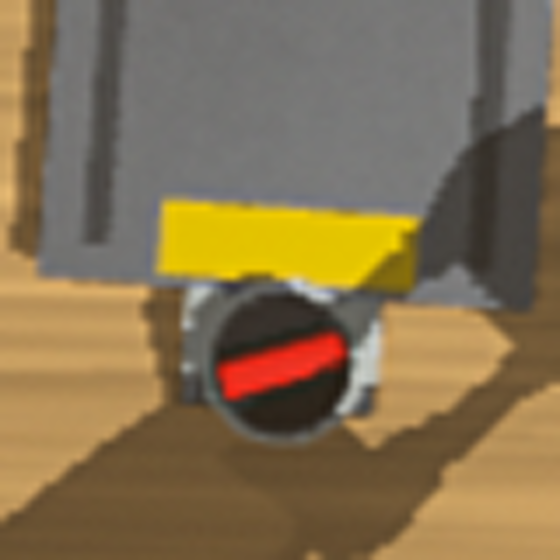

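```bash
cat > hgt.py <<'E'
from m2 import *
np.set_printoptions(suppress=True,precision=2)
c=cap('scene'); d=cap('top')
def cen(b):
    m=cv2.moments(b.astype(np.float32).reshape(-1,1,2)); return np.array([m['m10']/m['m00'],m['m01']/m['m00']])
# strip corners: rect in world from top
a=-0.045;u=np.array([np.cos(a),np.sin(a)]);cc=np.array([580.1,-39.2])
push=cc+90*u-165*u
print('push px scene pred',proj(c,[*push,80]),'top pred',proj(d,[*push,80]))
bs=blob(c,(20,120,60),(35,255,255),(225,165,300,205),close=9); bt=blob(d,(20,120,60),(35,255,255),(215,185,285,225),close=9)
print('obs scene',cen(bs),'top',cen(bt), rect(d,bt,80))
off=cen(bs)-proj(c,[*push,80])[0]
# bar top bright red
for v in(180,):
    bt=blob(d,(0,150,v),(8,255,255),(215,190,275,245)); r=rect(d,bt,168); print('bar top view',r)
for v in(150,175,200):
    bs=blob(c,(0,130,v),(10,255,255),(240,140,280,175)); print(v,'scene topface',cen(bs),bs.min(0),bs.max(0),'area',cv2.contourArea(bs.astype(np.float32)), 'off-corrected pred z home..', [(z,(proj(c,[*r[:2],z+88])[0]+off).round(2).tolist()) for z in(78,80,83,87)])
E
python3 hgt.py
```

```text
push px scene pred [[260.53 181.77]] top pred [[245.52 206.14]]
obs scene [261.55 184.02] top [245.71 204.54] [510.11 -36.87   1.53 122.93  37.  ]
bar top view [455.94 -35.56  -1.27  53.83  14.22]
150 scene topface [258.38 151.89] [249.38 146.88] [267.38 157.12] area 82.46875 off-corrected pred z home.. [(78, [258.52, 152.85]), (80, [258.53, 152.39]), (83, [258.54, 151.69]), (87, [258.55, 150.77])]
175 scene topface [258.41 151.54] [249.62 146.88] [266.88 156.38] area 68.96875 off-corrected pred z home.. [(78, [258.52, 152.85]), (80, [258.53, 152.39]), (83, [258.54, 151.69]), (87, [258.55, 150.77])]
200 scene topface [258.73 151.18] [250.88 146.88] [266.38 155.62] area 54.90625 off-corrected pred z home.. [(78, [258.52, 152.85]), (80, [258.53, 152.39]), (83, [258.54, 151.69]), (87, [258.55, 150.77])]
```

```bash
python3 go.py 456.3 -34.8 260 1.87
```

```text
at [ 430.5 -299.   265.5] [-3.142  0.    -0.903] w 36.6 F [0.8 0.5 0.3] t 58.4
21 rows xyz [[-0.15, -0.15, 0.0], [-0.13, -0.16, 0.0], [-0.11, -0.18, 0.0], [-0.08, -0.19, 0.01], [-0.06, -0.2, 0.0], [-0.03, -0.21, 0.01], [-0.0, -0.21, 0.0], [0.02, -0.21, 0.01], [0.05, -0.2, 0.0], [0.08, -0.2, 0.01], [0.1, -0.18, 0.0], [0.13, -0.17, 0.01], [0.15, -0.15, 0.0], [0.17, -0.13, 0.01], [0.18, -0.11, 0.0], [0.2, -0.08, 0.01], [0.2, -0.05, 0.0], [0.21, -0.03, 0.01], [0.21, 0.0, 0.0], [0.21, 0.03, 0.01], [0.21, 0.05, 0.0]] dr [-0.0, 0.0, -0.946] end [456.  -34.5 260.2]
```

Rotate in place first, then translate.

>>> carry_out(xyz=[[0,0,0],[0,0,0],[0,0,0],[0,0,0],[0,0,0],[0,0,0],[0,0,0],[0,0,0]], dr=[[0,0,-0.95],[0,0,-0.95],[0,0,-0.95],[0,0,-0.95],[0,0,-0.95],[0,0,-0.95],[0,0,-0.95],[0,0,-0.95]])

```text
time: 59.4
tool_pos: [430.6, -299.2, 265.7]
tcp_rot: [3.141, -0.0, 0.162]
contact_force: [0.1, 0.6, -0.5]
grip_width: 36.5
```

>>> carry_out(xyz=[[0,0,0],[0,0,0],[0,0,0],[0,0,0],[0,0,0],[0,0,0],[0,0,0],[0,0,0]], dr=[[0,0,-0.95],[0,0,-0.95],[0,0,-0.95],[0,0,-0.95],[0,0,-0.95],[0,0,-0.95],[0,0,-0.95],[0,0,-0.95]])

```text
time: 60.4
tool_pos: [430.6, -299.2, 265.7]
tcp_rot: [3.141, 0.0, 1.223]
contact_force: [0.0, 0.7, -0.5]
grip_width: 36.9
```

>>> carry_out(xyz=[[0,0,0],[0,0,0],[0,0,0],[0,0,0],[0,0,0],[0,0,0]], dr=[[0,0,-0.95],[0,0,-0.95],[0,0,-0.95],[0,0,-0.95],[0,0,0],[0,0,0]])

```text
time: 61.15
tool_pos: [430.5, -299.7, 265.7]
tcp_rot: [3.141, 0.0, 1.747]
contact_force: [0.6, 0.3, 1.4]
grip_width: 36.4
```

```bash
python3 go.py 456.3 -34.8 230 1.87
```

```text
at [ 430.5 -299.7  265.7] [3.141 0.    1.747] w 36.4 F [0.6 0.3 1.4] t 61.15
5 rows xyz [[0.85, 0.24, 0.12], [0.85, 0.26, 0.12], [0.84, 0.28, 0.12], [0.84, 0.3, 0.12], [0.82, 0.33, 0.11]] dr [0.0, 0.0, -0.177] end [456.7 -35.  230.2]
```

>>> carry_out(xyz=[[0.85,0.24,0.12],[0.85,0.26,0.12],[0.84,0.28,0.12],[0.84,0.3,0.12],[0.82,0.33,0.11],[0,0,0],[0,0,0],[0,0,0]], dr=[[0,0,-0.18],[0,0,-0.18],[0,0,-0.18],[0,0,-0.18],[0,0,-0.18],[0,0,0],[0,0,0],[0,0,0]])

```text
time: 62.15
tool_pos: [455.9, -36.6, 230.3]
tcp_rot: [3.141, 0.001, 1.872]
contact_force: [0.7, -0.4, -0.3]
grip_width: 36.6
```

```bash
python3 go.py 456.3 -34.9 170 1.87
```

```text
at [455.9 -36.6 230.3] [3.141e+00 1.000e-03 1.872e+00] w 36.6 F [ 0.7 -0.4 -0.3] t 62.15
2 rows xyz [[0.01, 0.01, 0.5], [0.02, 0.0, 0.5]] dr [0.001, 0.002, 0.006] end [456.  -34.7 170.3]
```

>>> carry_out(xyz=[[0.02,0,0.4],[0,0,0.4],[0,0,0.2],[0,0,0],[0,0,0]], dr=[[0,0,0],[0,0,0],[0,0,0],[0,0,0],[0,0,0]])

```text
time: 62.78
tool_pos: [455.9, -34.7, 170.8]
tcp_rot: [3.14, 0.001, 1.873]
contact_force: [0.8, -0.6, 0.3]
grip_width: 36.5
```

>>> carry_out(xyz=[[0,0,0],[0,0,0],[0,0,0],[0,0,0],[0,0,0]], dr=[[0,0,0],[0,0,0],[0,0,0],[0,0,0],[0,0,0]], gripper=-0.62)

```text
time: 63.4
tool_pos: [455.6, -34.2, 170.2]
tcp_rot: [3.141, 0.0, 1.874]
contact_force: [-0.0, 0.5, 0.3]
grip_width: 17.8
```

```bash
python3 look.py v1
```

```text
[455.6 -34.2 170.2] [3.141 0.    1.874] [-0.   0.5  0.3] [ 0.13 -0.22  0.01] 17.8 -0.55
dark rows [140] [176]
```

View pics/v1c.png

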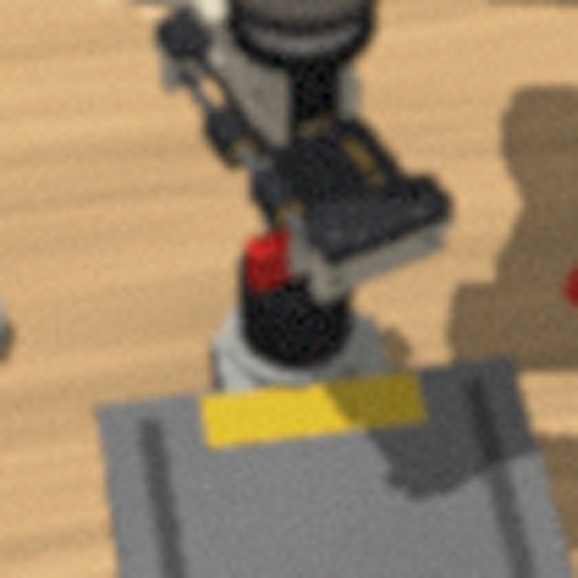

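Turn clockwise in small steps, watching the moment.

>>> carry_out(xyz=[[0,0,0],[0,0,0],[0,0,0],[0,0,0]], dr=[[0,0,0.5],[0,0,0.5],[0,0,0],[0,0,0]])

```text
time: 63.95
tool_pos: [455.7, -34.0, 170.2]
tcp_rot: [3.141, -0.0, 1.736]
contact_force: [1.4, 2.9, 1.2]
grip_width: 17.4
```

```bash
python3 look.py v2
```

```text
[455.7 -34.  170.2] [ 3.141 -0.     1.736] [1.4 2.9 1.2] [ 0.49 -0.59  0.38] 17.4 -0.41
dark rows [140] [175]
```

>>> carry_out(xyz=[[0,0,0],[0,0,0],[0,0,0],[0,0,0]], dr=[[0,0,0.5],[0,0,0],[0,0,0],[0,0,0]])

```text
time: 64.5
tool_pos: [455.7, -33.9, 170.2]
tcp_rot: [3.141, -0.0, 1.667]
contact_force: [2.0, 3.8, 0.9]
grip_width: 17.6
```

```bash
python3 look.py v3
```

```text
[455.7 -33.9 170.2] [ 3.141 -0.     1.667] [2.  3.8 0.9] [ 0.74 -0.71  0.91] 17.6 -0.34
dark rows [140] [175]
```

>>> carry_out(xyz=[[0,0,0],[0,0,0],[0,0,0],[0,0,0]], dr=[[0,0,0],[0,0,0],[0,0,0],[0,0,0]], gripper=-0.2)

```text
time: 65.05
tool_pos: [455.2, -34.4, 170.0]
tcp_rot: [-3.141, 0.0, 1.664]
contact_force: [-0.1, 0.8, -0.6]
grip_width: 36.9
```

>>> carry_out(xyz=[[0,0,-0.3],[0,0,-0.4],[0,0,0],[0,0,0],[0,0,0],[0,0,0]], dr=[[0,0,0],[0,0,0],[0,0,0],[0,0,0],[0,0,0],[0,0,0]])

```text
time: 65.8
tool_pos: [455.1, -34.2, 211.5]
tcp_rot: [-3.14, -0.0, 1.665]
contact_force: [0.0, 1.2, -0.1]
grip_width: 36.6
```

>>> carry_out(xyz=[[0,0,0],[0,0,0],[0,0,0],[0,0,0],[0,0,0],[0,0,0]], dr=[[0,0,0],[0,0,0],[0,0,0],[0,0,0],[0,0,0],[0,0,0]], gripper=-1)

```text
time: 66.55
tool_pos: [455.4, -34.3, 212.1]
tcp_rot: [3.142, 0.0, 1.665]
contact_force: [-0.2, 0.9, 0.2]
grip_width: 0.5
```

```bash
python3 look.py v4
```

```text
[455.4 -34.3 212.1] [3.142 0.    1.665] [-0.2  0.9  0.2] [ 0.   -0.06 -0.02] 0.5 -0.34
dark rows [140] [176]
```

View pics/v4c.png

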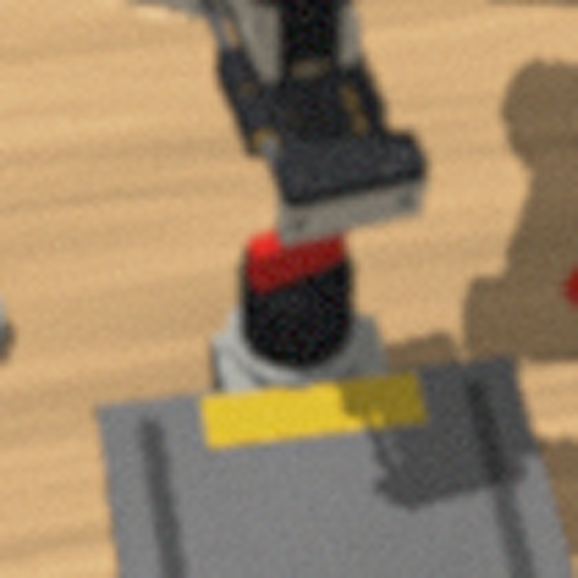

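>>> carry_out(xyz=[[0,0,0.1],[0,0,0.1],[0,0,0.05],[0,0,0],[0,0,0]], dr=[[0,0,0],[0,0,0],[0,0,0],[0,0,0],[0,0,0]])

```text
time: 67.22
tool_pos: [455.5, -34.3, 197.2]
tcp_rot: [3.141, 0.0, 1.665]
contact_force: [-0.7, 0.1, -0.5]
grip_width: 0.3
```

>>> carry_out(xyz=[[0,0,0.03],[0,0,0.02],[0,0,0]], dr=[[0,0,0],[0,0,0],[0,0,0]])

```text
time: 67.6
tool_pos: [455.3, -34.2, 194.0]
tcp_rot: [-3.141, 0.0, 1.665]
contact_force: [-0.1, -0.5, -0.1]
grip_width: 0.4
```

>>> carry_out(xyz=[[0,0,0.02],[0,0,0],[0,0,0]], dr=[[0,0,0],[0,0,0],[0,0,0]])

```text
time: 67.97
tool_pos: [455.4, -34.3, 192.9]
tcp_rot: [3.141, 0.0, 1.665]
contact_force: [-0.1, -0.1, 0.0]
grip_width: 0.8
```

>>> carry_out(xyz=[[0,0,0.02],[0,0,0],[0,0,0]], dr=[[0,0,0],[0,0,0],[0,0,0]])

```text
time: 68.35
tool_pos: [455.4, -34.2, 191.7]
tcp_rot: [-3.142, 0.0, 1.665]
contact_force: [0.9, -0.1, 0.0]
grip_width: 0.4
```

>>> carry_out(xyz=[[0,0,0.02],[0,0,0],[0,0,0]], dr=[[0,0,0],[0,0,0],[0,0,0]])

```text
time: 68.72
tool_pos: [455.4, -34.2, 190.5]
tcp_rot: [-3.142, 0.0, 1.665]
contact_force: [-0.3, -0.1, 0.7]
grip_width: 0.4
```

>>> carry_out(xyz=[[0,0,0.02],[0,0,0],[0,0,0]], dr=[[0,0,0],[0,0,0],[0,0,0]])

```text
time: 69.1
tool_pos: [455.5, -34.3, 190.2]
tcp_rot: [3.141, 0.0, 1.665]
contact_force: [-2.1, -0.0, 8.5]
grip_width: 0.5
```

>>> carry_out(xyz=[[0,0,-0.2],[0,0,-0.7],[0,0,-0.7],[0.8,0,0],[0.8,0,0],[0.8,0,0],[0.8,0,0],[0,0,0]], dr=[[0,0,0],[0,0,0],[0,0,0],[0,0,0],[0,0,0],[0,0,0],[0,0,0],[0,0,0]])

```text
time: 70.1
tool_pos: [436.8, 159.4, 285.8]
tcp_rot: [3.141, -0.001, 1.669]
contact_force: [-0.5, -0.3, 0.3]
grip_width: 0.6
```

>>> carry_out(xyz=[[0,0,0],[0,0,0],[0,0,0],[0,0,0]], dr=[[0,0,0],[0,0,0],[0,0,0],[0,0,0]])

```text
time: 70.6
tool_pos: [437.6, 156.3, 285.3]
tcp_rot: [-3.142, 0.0, 1.663]
contact_force: [0.1, 0.3, -0.2]
grip_width: 0.3
```

```bash
python3 - <<'E'
from m2 import *
np.set_printoptions(suppress=True,precision=2)
o=get_obs(); print(o['tool_pos'],o['contact_force'],o['time'])
c=cap('scene','z1'); d=cap('top','z2')
b=blob(d,(0,150,170),(8,255,255),(215,190,275,245)); print('bar',rect(d,b,168))
E
```

```text
[437.55 156.3  285.31] [ 0.1   0.26 -0.16] 70.6
bar [455.95 -34.96  -1.28  54.55  14.45]
```

View pics/z1.png

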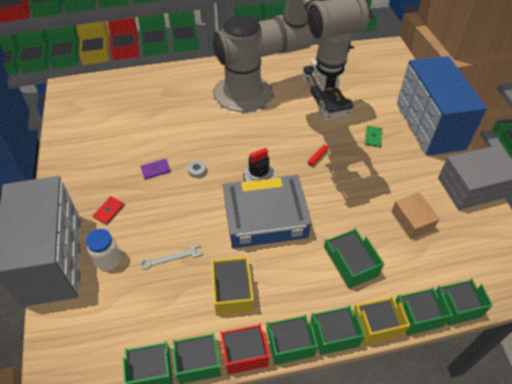

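View pics/z2.png

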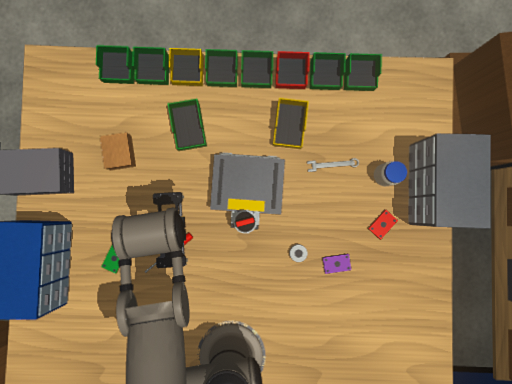

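The cover is closed, the nut stands on the stud (top px (245,221)) with its bar at (456,-35), and the bystanders are where they were. Handing in.

```bash
python3 -c "
from plant import *
print(close_job())"
```

```text
the job is handed in; nothing more can be done
None
```

The job is done and handed in at about 70 s of robot time; no verdict was reported.

- **Plates:** All four bare aluminium plates are stacked flat on the yellow mark. In the top view, the first three sat within about 2 mm and 0.02 rad of it. The fourth plate's automatic measurement failed because the arm's shadow fell across the pile. I checked it by eye (it looked flush) and by the tool position at release, which was within about 1 mm.
- **Cover:** I followed it down at about 0.2–0.4 rad/s and pressed it shut with about 16 N. The fingertips ended at 80 mm, which is the closed height. I had no direct reading of the cover angle.
- **Nut:** It rested on the threads, dropped about 10 mm after a backward turn of no more than about 32°, and went home on the forward turn. Touching the grip bar with closed fingertips put its top at about 168.3 mm, against 168 mm for fully home. The bar centre read within 1 mm of the stud axis.

**Disagreements:**
- The scene camera read about 5–7 mm further out in x than the top camera, so I used the top view for positions.
- My scene-image estimate of the nut's height was unclear (roughly 80–85 mm). I settled it with the fingertip touch.
- The nut turned forward only about 72° by my estimate before it met resistance, at the low end of the stated 70–85°. The height check confirms it is home.

In the last pictures the bystanders and coloured look-alikes look unmoved. I judged this by eye, and the arm hid part of the screwdriver and the green look-alike in the top view. The robot was clear of everything.

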